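# Sort two logger cartridges by tag: pass into the sprung dock, reject into the tray

## Robot

A 6-joint arm with a two-finger parallel gripper is mounted at the origin on a cart in front of the work surface, level with it; the furniture and walls round the work are solid. World frame = base frame: x ahead of the robot, y to its left, z up, the work surface at z = 0. Lengths are in m, angles in degrees, forces in N, time in s.
With the tool pointing down it reaches from about 0.4 to 0.825 m from the base axis. Payload 7 kg.
Tool frame: the origin (TCP) lies midway between the tips of the shut fingers; the grasp point (between the pads) lies 19 mm behind it (ctrl.grasp_offset is the distance from the TCP to the grasp point, in m); z points along the fingers, x is the direction in which the jaws open and shut, and the axes are right-handed (so a half turn about z gives the same grasp; the last joint's range is limited). The gripper opens to 88 mm and grips with 3 to 60 N. Pads are 19 mm wide; open, the fingers measure 130 mm over their backs; the gripper's body (78 mm by 193 mm) begins 47 mm behind the grasp point.
Start: joints at [85.262, 20.546, 0.682, 0, -70.136, -16.507], TCP at [0.245, 0.629, 0.227] pointing down, gripper open.
Joint ranges: [-176.03, 176.03], [-82.01, 121.73], [-58.28, 71.71], [-173.87, 95.51], [-174.79, -0.11], [-173.66, 173.66]. Speed limits (degrees/s): [136.94, 136.94, 172.46, 180, 180, 180].

## Interface

Orientations are given as [roll, pitch, yaw] about the fixed x, y, z axes, in that order (R = Rz(yaw) Ry(pitch) Rx(roll)).
In Python, from plant import sensors, snapshot, order, ctrl gives the robot as it stands.
- The arm moves only by the tool send_rows, never from a script. Its argument "commands" is a list of rows, each a list of 3 entries, a list of its own where there are three numbers: the closure, from 0 (fully open) to 1 (shut), then the shift along the world's x, y, z in units of 0.25 m (1.0 is 0.25 m), then the turn, a rotation vector about the world's x, y, z in units of 360 degrees (1.0 is 360 degrees). In form: [[hand, [x, y, z], [ax, ay, az]], ...]. A call has 1 to 12 rows; each row shifts and turns the pose as measured when the row begins; what a row does not reach is not made up. A row lasts 1/10 s, in which the tool goes at most 50 mm and 8.59 degrees, less where a joint would pass 70% of its speed; a pose out of reach is approached as far as the arm can. A call with a number of a shift or a turn outside -1 to 1 is refused whole. A call with a gripper value outside its range is refused whole. The fingers move at their own pace and stop on an object; the grip force is fixed at half the most. Time passes only in rows, so rows that do not move let the fingers close. It gives the time, the measured TCP pose, the force and the opening at its end, in the units of the state.
- sensors.get_obs(): the state, without advancing time (a new reading comes with each control period).
- snapshot(name): name is "scene" or "side" or "wrist"; returns a dict with "color" (384x512x3 uint8, blue, green, red), "z_map" (384x512 float32, m along the optical axis (not along the pixel's ray), 0 where there is no reading), "mtx" (3x3 intrinsics, pixels), "xyz" and "attitude" of the camera in the world. Camera axes: x right, y down, z forward; pixel columns grow to the right and rows downward; lengths in m; the calibration is good to about 2 mm. A picture is of the moment at which its call begins.
- order.close_job(): hands the job in, once; it reports no verdict.
The state is a dict: "clock": time; "joint_pos": joint angles; "qvel": joint speeds; "tau": joint torques, N m; "tool_pos": TCP position; "orientation": TCP orientation; "force": force on the tool from outside, world axes, zero at the start; "moment": the same for the moment, N m; "opening": finger opening in m.
Only numpy, scipy, OpenCV 4.12 (cv2) and the standard library are available. Lean on these libraries where they do the work, as an engineer would, in place of code of your own. Each camera call takes 0.05 s, during which the arm holds its last target.

## Task

Two logger cartridges lie on the sloping stand. Fit the one with the round tag into the spring-loaded reading dock, near end first against the spring slider and then down under the hook, so that it lies flat and fully home; work gently, without forcing the dock. Lay the one with the bar-shaped tag flat in the grey open tray, and leave the tape roll, bottle and beaker where they are.

Things in the scene. Friction and masses are not known exactly. Their poses are not given: they have to be found in the camera images.
- cartridge_round: Pass cartridge with a black round tag (28 mm across, 2 mm high) amid its top. White block 68 x 36 x 22 mm on a grey foot plate 84 (x) x 36 (y) x 8 mm: 30 mm high in all, an 8 mm shoulder at each x end. 0.11 to 0.23 kg. Origin: centre of the underside; x lengthwise, z out of the top. Grip across the 36 mm width. On the stand its z leans 30 degrees towards the robot.
- cartridge_bar: Reject cartridge: same shape, size, mass, origin and axes as cartridge_round, but with a black bar-shaped tag (9 x 31 mm, 2 mm high, across the block). Which of the two lies left or right on the stand changes.
- stand: Fixed stand; its deck (210 mm wide in y, 100 mm long) slopes 30 degrees, falling towards the robot (-x), with a 6 mm ledge at the low end and 7 mm rims at the sides. Origin on the worktop below the deck's middle, which is 48 mm up. The cartridges lie at about y = +50 and -50 mm, low ends at the ledge.
- dock: Fixed reading dock: grey base 206 x 70 x 8 mm, x towards the hook end (away from the robot), z up; origin on the worktop under the middle. On it an aluminium cradle (rail, hook, sprung slider) is clamped, immovable, up to 16 mm off middle either way along x. That shift is NOT in any pose: see or feel it. Nothing on it is over 33 mm high. Forces on it: under 45 N.
- dock_rail (a point): Point on the dock's base frame at the top of the cradle's floor rail, 16 mm above the worktop, x = 0. The rail is 30 mm wide (y). Fully home, the cartridge's origin is here plus the cradle's shift along x, upright, its x along the dock's x.
- dock_spring (a point): Where the white sprung slider's face (30 mm wide, 0.5 to 12 mm above the rail) stands when free and the cradle unshifted: x = -38 mm, at rail height. It yields towards -x up to 14 mm (2 N at first, 7 N at the end, then solid). Cartridge -x end low, +x end raised 20 to 30 degrees: push its lower edge, 2 mm over the rail, 11 to 12 mm past first contact.
- dock_hook (a point): Inner face of the fixed end post with the cradle unshifted: x = +42 mm, at rail height. Its lip reaches 4.5 mm in towards -x, 9.5 to 14.5 mm above the rail; the post is 16.5 mm high. With the slider held pushed in, swing the raised end down past the lip, flat on the rail, and let go: the spring slides the foot plate under the lip.
- tray: Fixed grey open tray 150 (x) x 120 (y) x 22 mm high, walls and floor 4 mm thick. Origin: centre of its underside. The dock and the tray may exchange places.
- tape: Bystander: roll of masking tape lying flat, 105 mm across, 24 mm high; origin at the centre of its underside. To be left alone.
- bottle: Bystander: small glass screw bottle with a blue cap, 56 mm across, 102 mm high; origin at the centre of its underside. To be left alone.
- beaker: Bystander: small glass beaker, 74 mm across, 90 mm high; origin at the centre of its underside. To be left alone.

How it is judged:
By the outcome, as a careful person would: the job done as asked, in the order asked, and still so for the second after the job is handed in, with the robot touching nothing.
It also fails if it takes over 54 s, if anything falls off the work surface, if the arm or the gripper's body presses on something with over 40 N, if the wrist force passes 120 N, or if a joint passes its speed limit or range.

## Working session

There is one attempt and no reset: what is moved stays moved. The work goes in short steps, Python scripts to look and compute and a tool call to move; the robot and the scene stay as the last step left them, time stands still between calls to the robot, and variables do not carry over. Pictures are saved under pics/ and viewed, and the job is handed in when it is done.

Besides the shell and the picture viewer there is one more tool, called after "Request:" as a command line: name --argument value ..., lists and objects as JSON in quotes. send_rows: Moves the arm, as the interface text tells. Its arguments: {"type":"object","properties":{"commands":{"type":"array","items":{"type":"array"}}},"required":["commands"]}

```bash
mkdir -p pics; ls
cat > h.py <<'E'
import numpy as np, cv2
from plant import sensors, snapshot, order, ctrl
from scipy.spatial.transform import Rotation as R
def snap(n,f):
    s=snapshot(n); cv2.imwrite('pics/'+f+'.png',s['color']); np.savez('pics/'+f+'.npz',**{k:np.array(v) for k,v in s.items()}); return s
E
python3 - <<'E'
from h import *
o=sensors.get_obs()
for k,v in o.items(): print(k,np.round(v,3))
for n in['scene','side','wrist']:
    s=snap(n,n+'0'); print(n,s['mtx'],s['xyz'],s['attitude'])
print(ctrl.grasp_offset)
E
```

```text
pics
clock 0.0
joint_pos [ 8.5262e+01  2.0590e+01  6.3000e-01 -2.0000e-02 -7.0136e+01 -1.6507e+01]
qvel [ 0.009 -0.028  0.008  0.005  0.014 -0.091]
tau [-0.0000e+00 -5.8271e+01  2.9304e+01  6.9970e+00  7.0000e-03 -0.0000e+00]
tool_pos [0.244 0.629 0.226]
orientation [-1.79991e+02 -9.70000e-02 -1.11252e+02]
force [-0.001  0.892  0.168]
moment [ 0.034 -0.036  0.002]
opening 0.088
scene [[382.46568879   0.         258.5846791 ]
 [  0.         382.46568879 194.03142738]
 [  0.           0.           1.        ]] [ 0.16683043 -0.46852443  0.76764238] [-139.02135246   -0.76404775  -38.64784105]
side [[462.84308823   0.         261.45035211]
 [  0.         462.84308823 193.88536161]
 [  0.           0.           1.        ]] [ 0.14094858 -0.87688232  0.82775421] [-127.86836659    0.44571911  -25.30490223]
wrist [[265.0794846    0.         252.76528395]
 [  0.         265.0794846  190.94899221]
 [  0.           0.           1.        ]] [0.31562175 0.60174431 0.38394531] [ 1.63344837e+02 -9.14375462e-02 -1.11304572e+02]
0.0188
```

View pics/scene0.png

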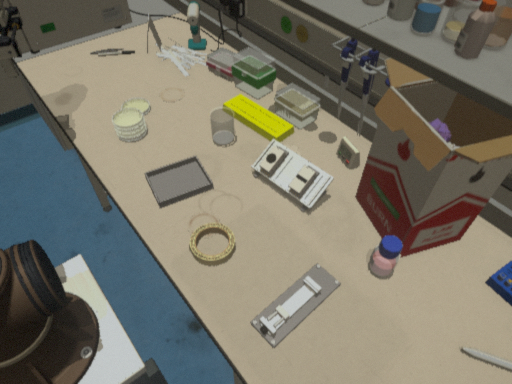

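View pics/side0.png

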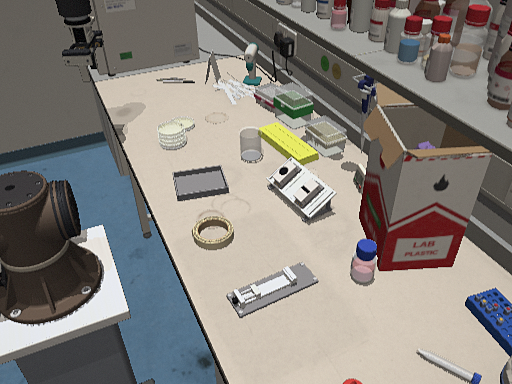

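View pics/wrist0.png

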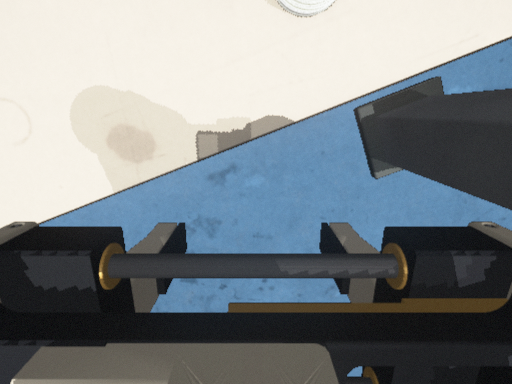

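The scene view shows the round tag at about (272,158), the bar tag at (304,175), the tray at (180,181), the dock at (297,303) and the tape at (212,243). Next I'll turn these into 3D positions.

```bash
cat >> h.py <<'E'
def cloud(s):
    K=np.array(s['mtx']);z=np.array(s['z_map']);v,u=np.mgrid[:z.shape[0],:z.shape[1]]
    P=np.stack([(u-K[0,2])/K[0,0]*z,(v-K[1,2])/K[1,1]*z,z],-1)
    W=P@R.from_euler('xyz',s['attitude'],degrees=True).as_matrix().T+np.array(s['xyz'])
    W[z==0]=np.nan; return W
def topdown(W,C,x0,x1,y0,y1,f,res=0.001,zmin=-.02,zmax=.3):
    # image: x up, y left
    m=np.isfinite(W[...,0])&(W[...,0]>x0)&(W[...,0]<x1)&(W[...,1]>y0)&(W[...,1]<y1)&(W[...,2]>zmin)&(W[...,2]<zmax)
    return W[m],C[m]
E
python3 - <<'E'
from h import *
for n in['scene','side']:
    s=np.load(f'pics/{n}0.npz'); W=cloud(s)
    pts={'scene':dict(round=(272,158),bar=(304,175),tray=(180,181),dockmid=(297,303),table=(250,240),tapeL=(193,243),tapeR=(231,243),bottle=(390,245),beaker=(222,115)),
     'side':dict(round=(288,175),bar=(311,192),tray=(200,184),dock=(270,290),table=(280,240),bottle=(367,247))}[n]
    for k,(u,v) in pts.items(): print(n,k,np.round(W[v,u],4))
    for name,(x0,x1,y0,y1) in {'a':(0.3,.9,-.5,.5)}.items():
        img=s['color']
        crop=cv2.resize(img[230:350,240:350] if n=='scene' else img[255:320,220:325],None,fx=5,fy=5,interpolation=cv2.INTER_CUBIC); cv2.imwrite(f'pics/dock_{n}.png',crop)
        crop=cv2.resize(img[130:215,240:340] if n=='scene' else img[150:220,260:340],None,fx=6,fy=6,interpolation=cv2.INTER_CUBIC); cv2.imwrite(f'pics/stand_{n}.png',crop)
E
```

```text
scene round [0.654 0.07  0.077]
scene bar [ 0.6779 -0.0264  0.077 ]
scene tray [0.4502 0.2113 0.0039]
scene dockmid [ 0.4583 -0.2491  0.0135]
scene table [ 0.4837 -0.0555 -0.0006]
scene tapeL [0.3652 0.0068 0.0228]
scene tapeR [ 0.4349 -0.0465  0.0211]
scene bottle [ 0.663  -0.2999  0.1013]
scene beaker [0.6644 0.3123 0.0638]
side round [0.6585 0.0562 0.0668]
side bar [ 0.6729 -0.0472  0.0731]
side tray [0.443  0.2058 0.0051]
side dock [ 0.4471 -0.2596  0.0182]
side table [ 5.503e-01 -1.081e-01  2.000e-04]
side bottle [ 0.663  -0.3073  0.1028]
```

View pics/dock_scene.png

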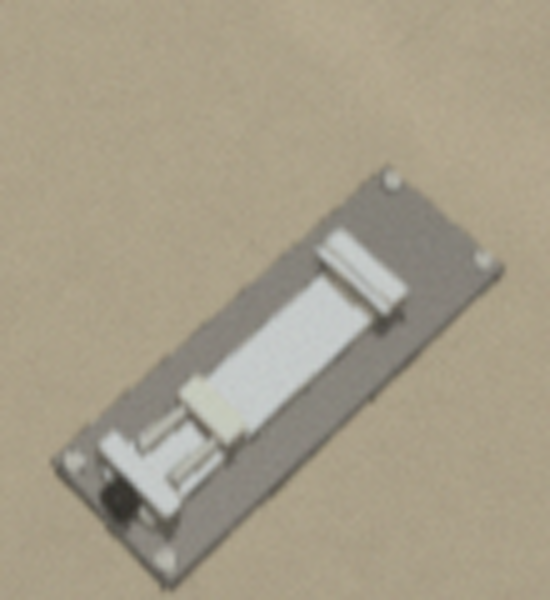

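View pics/stand_scene.png

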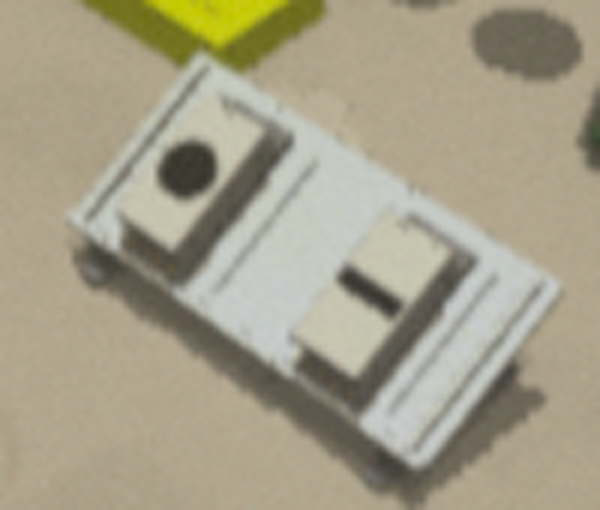

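Run:
```python
from h import *
for n in['scene','side']:
    s=np.load(f'pics/{n}0.npz'); W=cloud(s)
    def sel(x0,x1,y0,y1,z0,z1):
        m=(W[...,0]>x0)&(W[...,0]<x1)&(W[...,1]>y0)&(W[...,1]<y1)&(W[...,2]>z0)&(W[...,2]<z1); return W[m]
    # dock base via minAreaRect on top z~8mm
    P=sel(.3,.62,-.4,-.13,.004,.05)
    r=cv2.minAreaRect(P[:,:2].astype(np.float32)*1000); print(n,'dock',r,len(P))
    P=sel(.33,.57,.1,.32,.015,.03)
    r=cv2.minAreaRect(P[:,:2].astype(np.float32)*1000); print('tray',r,len(P))
    P=sel(.55,.8,-.12,.13,.01,.12)
    r=cv2.minAreaRect(P[:,:2].astype(np.float32)*1000); print('stand',r,len(P))
```

```text
scene dock ((461.145263671875, -245.18435668945312), (208.06101989746094, 70.30213165283203), 3.9543607234954834) 3034
tray ((444.88079833984375, 208.47589111328125), (123.58657836914062, 149.8673553466797), 79.1938247680664) 399
stand ((685.3836669921875, -5.19219970703125), (123.99128723144531, 278.84210205078125), 17.454553604125977) 2778
side dock ((461.531005859375, -266.48187255859375), (266.02685546875, 313.0605773925781), 89.6892318725586) 2307
tray ((443.68902587890625, 207.47532653808594), (129.12973022460938, 150.65545654296875), 80.54013061523438) 322
stand ((683.0821533203125, -4.788482666015625), (126.84356689453125, 280.0936279296875), 17.569217681884766) 2131
```

Rough poses so far: dock at about (0.461,-0.245) with yaw about 4°, tray at about (0.444,0.208) with yaw about -10.5°. The round cartridge lies on the left (y≈0.07). I'll move over the stand for a close wrist view.

Request:
send_rows --commands '[[0,[0.1,-0.17,0.012],[0,0,0.007]],[0,[0.1,-0.17,0.012],[0,0,0.007]],[0,[0.1,-0.17,0.012],[0,0,0.007]],[0,[0.1,-0.17,0.012],[0,0,0.007]],[0,[0.1,-0.17,0.012],[0,0,0.007]],[0,[0.1,-0.17,0.012],[0,0,0.007]],[0,[0.1,-0.17,0.012],[0,0,0.007]],[0,[0.1,-0.17,0.012],[0,0,0.007]],[0,[0.1,-0.17,0.012],[0,0,0.007]],[0,[0.1,-0.17,0.012],[0,0,0.007]],[0,[0.1,-0.17,0.012],[0,0,0.007]],[0,[0.1,-0.17,0.012],[0,0,0.007]]]'

```text
clock: 1.35
tool_pos: [0.5416, 0.1111, 0.2583]
orientation: [-180.0, -0.3, -79.2]
force: [0.7, 1.3, -0.1]
opening: 0.0877
```

Run:
```python
from h import *
s=snap('wrist','w1'); print(s['xyz'],s['attitude']); print(sensors.get_obs()['joint_pos'])
```

```text
[0.61637254 0.12745521 0.41654244] [163.38367408  -0.34270746 -79.29507957]
[ 31.57655193   8.02770681 -12.08775482   0.46855191 -69.99901408
  69.04085719]
```

View pics/w1.png

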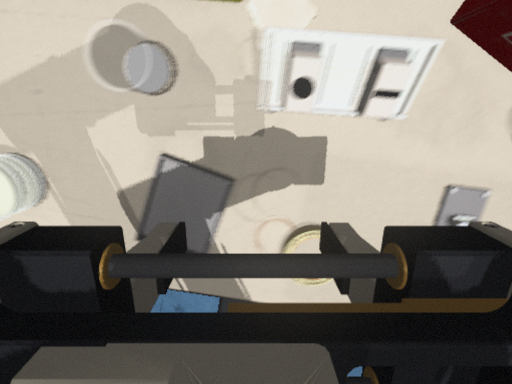

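The wrist view has both cartridges at (302,85) and (387,93), round on the left, with the tray at about (190,200). I'll fit the tag and block-top geometry in 3D from all three views.

```bash
cat > fit.py <<'E'
from h import *
def stand(f):
    s=np.load(f'pics/{f}.npz'); W=cloud(s); C=s['color'].astype(int)
    for name,c in (('round',np.array([.655,.055])),('bar',np.array([.68,-.04]))):
        d=np.linalg.norm(W[...,:2]-c,axis=-1)
        m=(d<.065)
        # top plane: height along deck normal
        psi=np.radians(15)
        n=np.array([-np.cos(psi)*.5,-np.sin(psi)*.5,np.cos(np.radians(30))])
        D=W@n
        # deck plane: passes (stand origin,0,0.048); block tops 30 above
        hist=D[m]
        h,e=np.histogram(hist,bins=np.arange(np.nanmin(hist),np.nanmax(hist),.002)); 
        top=np.nanpercentile(hist,[5,50,90,98]);
        tp=m&(D>top[3]-.012)
        g=C.sum(-1); tag=tp&(g<200); blk=tp&(g>330)
        P=W[blk]; cP=P.mean(0); u,sv,vt=np.linalg.svd(P-cP); nn=vt[2]*np.sign(vt[2][2])
        # iterate inliers
        for _ in range(3):
            r=(P-cP)@nn; P=P[abs(r)<.003]; cP=P.mean(0); nn=np.linalg.svd(P-cP)[2][2]; nn*=np.sign(nn[2])
        ex=np.cross([-np.sin(psi),np.cos(psi),0],nn); ex/=np.linalg.norm(ex); ey=np.cross(nn,ex)
        # all block+tag points in plane
        q=W[m&(abs((W-cP)@nn-0.000)<.004)]
        uv=np.stack([(q-cP)@ex,(q-cP)@ey],-1).astype(np.float32)*1000
        r=cv2.minAreaRect(uv); ctr=cP+ex*r[0][0]/1000+ey*r[0][1]/1000
        T=W[tag]
        print(f,name,'n',nn.round(3),'tilt',np.degrees(np.arccos(nn[2])).round(1),'az',np.degrees(np.arctan2(-nn[1],-nn[0])).round(1),'rect',np.round(r[1],1),round(r[2],1),'ctr',ctr.round(4),'tag',T.mean(0).round(4) if len(T) else None,len(T),len(P))
for f in('scene0','side0','w1'): stand(f)
E
python3 fit.py
```

```text
scene0 round n [-0.491 -0.065  0.869] tilt 29.7 az 7.6 rect [37.8 68.1] 82.8 ctr [0.6548 0.0743 0.0719] tag [0.654  0.0745 0.0741] 45 223
scene0 bar n [-0.494 -0.06   0.867] tilt 29.8 az 6.9 rect [38.  67.5] 82.4 ctr [ 0.6671 -0.0291  0.072 ] tag [ 0.6667 -0.0287  0.0742] 16 296
side0 round n [-0.49  -0.107  0.865] tilt 30.1 az 12.4 rect [38.4 67.9] 83.0 ctr [0.6535 0.0727 0.0724] tag [0.6513 0.0718 0.0734] 50 161
side0 bar n [-0.491 -0.055  0.869] tilt 29.6 az 6.4 rect [37.8 68.1] 83.6 ctr [ 0.6664 -0.0299  0.0726] tag [ 0.666  -0.0314  0.0746] 25 218
w1 round n [-0.991  0.126  0.034] tilt 88.0 az -7.3 rect [ 15.2 347.2] 85.3 ctr [0.5917 0.0519 0.1727] tag [0.5915 0.0495 0.3416] 1236 6
w1 bar n [-0.495 -0.06   0.867] tilt 29.9 az 6.9 rect [36.9 68.2] 82.9 ctr [ 0.667  -0.0273  0.0726] tag [ 0.6679 -0.0304  0.0751] 67 1425
```

Request:
send_rows --commands '[[0,[-0.07,-0.17,-0.01],[0,0,0]],[0,[-0.07,-0.17,-0.01],[0,0,0]],[0,[-0.07,-0.17,-0.01],[0,0,0]],[0,[-0.07,-0.17,-0.01],[0,0,0]],[0,[-0.07,-0.17,-0.01],[0,0,0]],[0,[-0.07,-0.17,-0.01],[0,0,0]],[0,[-0.07,-0.17,-0.01],[0,0,0]],[0,[0,0,0],[0,0,0]]]'

```text
clock: 2.2
tool_pos: [0.4159, -0.2028, 0.2384]
orientation: [179.9, -0.5, -79.5]
force: [0.2, -0.0, 0.2]
opening: 0.0873
```

Run:
```python
from h import *
s=snap('wrist','w2'); print(s['xyz'],s['attitude'],sensors.get_obs()['tool_pos'])
```

```text
[ 0.49101019 -0.18635766  0.39642314] [163.23766796  -0.49657085 -79.57393539] [ 0.41692849 -0.20154867  0.23855806]
```

View pics/w2.png

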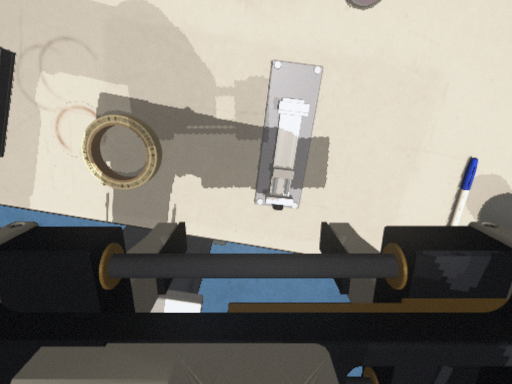

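The whole dock is in view: screws at (277,64) and (318,70), the hook bar at (292,107) and the slider at (283,172). Next I'll measure the base pose and the cradle profile.

```bash
cat > dock.py <<'E'
from h import *
import sys
for f in ('w2','scene0'):
    s=np.load(f'pics/{f}.npz'); W=cloud(s); C=s['color']
    m=(abs(W[...,0]-.46)<.14)&(abs(W[...,1]+.245)<.07)&(W[...,2]<.05)
    flat=m&(W[...,2]<.003); print(f,'table z',np.median(W[flat][:,2]))
    b=m&(W[...,2]>.004)
    r=cv2.minAreaRect(W[b][:,:2].astype(np.float32)*1000); print(r)
    bt=m&(abs(W[...,2]-.008)<.003); print('base z',np.median(W[bt][:,2]))
    ang=r[2] if r[1][0]>r[1][1] else r[2]-90
    a=np.radians(ang);c=np.array(r[0])/1000
    q=W[b][:,:2]-c; X=q@[np.cos(a),np.sin(a)]*1000;Y=q@[-np.sin(a),np.cos(a)]*1000;Z=W[b][:,2]*1000
    print('ang',ang,'raised y mid', (Y[(Z>13)].min()+Y[Z>13].max())/2)
    k=abs(Y)<14
    for x in range(-104,104,2):
        kk=k&(X>=x)&(X<x+2)
        if kk.sum(): print(x,kk.sum(),np.round([np.median(Z[kk]),Z[kk].max()],1),end=' | ')
    print()
E
python3 dock.py
python3 - <<'E'
import cv2
a=cv2.imread('pics/w2.png')[50:220,245:335]; cv2.imwrite('pics/w2c.png',cv2.resize(a,None,fx=3.5,fy=3.5,interpolation=cv2.INTER_CUBIC))
E
```

```text
w2 table z -0.000328954619625621
((461.538330078125, -244.19937133789062), (205.96229553222656, 70.12246704101562), 3.8668015003204346)
base z 0.007859808903140642
ang 3.8668015003204346 raised y mid -0.009356639856576976
-104 2 [7.2 7.4] | -102 17 [20.5 27.8] | -100 19 [25.7 28.2] | -98 14 [26.1 27.3] | -96 12 [26.5 27.4] | -94 10 [27.5 28.7] | -92 15 [29.3 30.9] | -90 23 [30. 31.] | -88 24 [30. 32.] | -86 24 [29.9 31.2] | -84 28 [29.8 31.3] | -82 71 [21.8 31.6] | -80 13 [16.4 16.8] | -78 25 [16.8 26.2] | -76 29 [17.  25.5] | -74 24 [16.2 25.8] | -72 20 [16.3 25. ] | -70 25 [16.3 25. ] | -68 25 [16.6 26.3] | -66 25 [16.6 25.6] | -64 24 [16.  25.2] | -62 24 [16.3 26.2] | -60 27 [16.5 26.3] | -58 22 [16.7 25.4] | -56 22 [21.7 26.3] | -54 7 [26.3 27.9] | -52 26 [28.2 29.7] | -50 29 [28.  29.6] | -48 26 [28.1 29.5] | -46 27 [27.9 29.2] | -44 24 [28.2 28.9] | -42 30 [27.8 29.9] | -40 57 [19.8 28.7] | -38 24 [15.8 18. ] | -36 27 [15.6 17.3] | -34 26 [15.9 17.1] | -32 27 [16.  16.9] | -30 25 [15.9 17.2] | -28 25 [15.9 17.2] | -26 28 [15.8 17.4] | -24 27 [16.1 17.6] | -22 28 [15.7 17.5] | -
[... 2643 characters left out ...]
 | 20 16 [15.4 17.1] | 22 11 [16.7 18.2] | 24 7 [15.9 17.5] | 26 14 [14.7 17. ] | 28 9 [15.5 16.7] | 30 13 [15.1 18.2] | 32 12 [15.4 17.1] | 34 12 [15.9 29.1] | 36 28 [28.  32.9] | 38 18 [16.2 31.2] | 40 24 [29.1 34.4] | 42 18 [31.3 33.5] | 44 8 [31.8 34.3] | 46 13 [31.2 33.2] | 48 9 [31.5 34. ] | 50 13 [31.7 33.5] | 52 1 [30.3 30.3] | 64 9 [8.  8.9] | 66 12 [7.5 9. ] | 68 12 [7.9 9.6] | 70 7 [7.8 9.5] | 72 11 [7.3 8.4] | 74 12 [7.7 9. ] | 76 9 [7.8 9.1] | 78 12 [ 7.3 10. ] | 80 10 [7.1 9.5] | 82 9 [ 7.2 10.2] | 84 9 [8.  8.8] | 86 14 [7.1 9.7] | 88 8 [6.9 7.7] | 90 9 [ 7.9 10.6] | 92 11 [7.2 9.3] | 94 12 [ 6.9 10.6] | 96 12 [7.4 9.9] | 98 9 [ 7.7 10.2] | 100 12 [7.  9.1] | 102 3 [5.3 6.3] |
```

View pics/w2c.png

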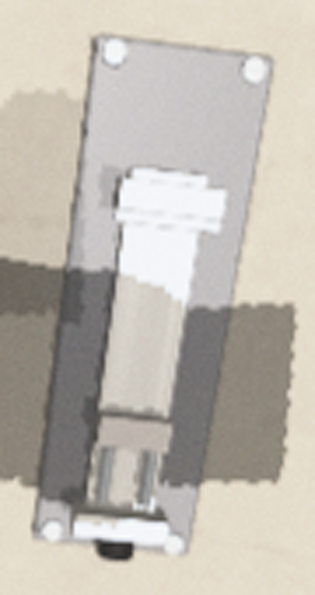

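```bash
sed -i 's/m=(d<.065)$/m=(d<.065)\&(W[...,2]<.12)/' fit.py; python3 fit.py | grep w1
cat >> h.py <<'E'
def cartR(yaw,tilt): # +x end raised by tilt
    return R.from_euler('z',yaw,degrees=True)*R.from_euler('y',-tilt,degrees=True)
M=R.from_matrix(np.array([[0,-1,0],[-1,0,0],[0,0,-1]]).T) # tool axes in cart frame cols: x=-yc,y=-xc,z=-zc
def tool_for(O,yaw,tilt,tip=.003,dx=0):
    C=cartR(yaw,tilt); return np.array(O)+C.apply([dx,0,tip]), C*M
def go(p,Rt):
    o=sensors.get_obs(); Rc=R.from_euler('xyz',o['orientation'],degrees=True)
    d=np.array(p)-o['tool_pos']; rv=(Rt*Rc.inv()).as_rotvec(degrees=True)
    n=max(np.linalg.norm(d)/.05,np.linalg.norm(rv)/8.59)
    print('target',np.round(p,4),Rt.as_euler('xyz',degrees=True).round(1),'| total shift u',np.round(d/.25,4),'turn u',np.round(rv/360,4),'rows>=%.1f'%n)
    return d/.25,rv/360
ROUND_C=np.array([.6545,.0738,.0722]); BAR_C=np.array([.667,-.0285,.0724]); SY=7.0
def origin(c): return np.array(c)-.030*cartR(SY,30).apply([0,0,1])
DC=np.array([.4615,-.2443]); DY=3.9; S=-.0018
def dockpt(x,y=0,z=0):
    a=np.radians(DY); return np.array([DC[0]+x*np.cos(a)-y*np.sin(a),DC[1]+x*np.sin(a)+y*np.cos(a),.016+z])
E
python3 - <<'E'
from h import *
O=origin(ROUND_C); print(O)
p,Rt=tool_for(O,SY,30); z=Rt.apply([0,0,1]); go(p-.10*z,Rt); go(p,Rt); print(z)
E
```

```text
w1 round n [-0.492 -0.068  0.868] tilt 29.8 az 7.9 rect [103.4  68.3] 82.4 ctr [0.6586 0.0424 0.0722] tag [0.6553 0.072  0.0751] 239 1323
w1 bar n [-0.495 -0.06   0.867] tilt 29.9 az 6.9 rect [36.9 68.2] 82.9 ctr [ 0.667  -0.0273  0.0726] tag [ 0.6679 -0.0304  0.0751] 67 1425
[0.66938819 0.07562804 0.04621924]
target [0.6183 0.0694 0.1354] [-150.   -0.  -83.] | total shift u [ 0.8054  1.0836 -0.4126] turn u [ 0.014  -0.0823 -0.0091] rows>=7.1
target [0.6679 0.0754 0.0488] [-150.   -0.  -83.] | total shift u [ 1.0039  1.108  -0.759 ] turn u [ 0.014  -0.0823 -0.0091] rows>=8.4
[ 0.49627308  0.06093467 -0.8660254 ]
```

Request:
send_rows --commands '[[0,[0.08,0.108,-0.02],[0.0014,-0.0082,-0.0009]],[0,[0.08,0.108,-0.02],[0.0014,-0.0082,-0.0009]],[0,[0.08,0.108,-0.02],[0.0014,-0.0082,-0.0009]],[0,[0.08,0.108,-0.02],[0.0014,-0.0082,-0.0009]],[0,[0.08,0.108,-0.02],[0.0014,-0.0082,-0.0009]],[0,[0.08,0.108,-0.03],[0.0014,-0.0082,-0.0009]],[0,[0.08,0.108,-0.03],[0.0014,-0.0082,-0.0009]],[0,[0.08,0.108,-0.05],[0.0014,-0.0082,-0.0009]],[0,[0.08,0.108,-0.1],[0.0014,-0.0082,-0.0009]],[0,[0.08,0.108,-0.1],[0.0014,-0.0082,-0.0009]],[0,[0,0,0],[0,0,0]]]'

```text
clock: 3.35
tool_pos: [0.6259, 0.0299, 0.1885]
orientation: [-150.2, -2.1, -83.8]
force: [-0.2, -0.7, -0.2]
opening: 0.0876
```

Run:
```python
from h import *
O=origin([.6548,.0730,.0722])
p,Rt=tool_for(O,SY,30); z=Rt.apply([0,0,1]); go(p-.05*z,Rt); go(p,Rt); s=snap('wrist','w3')
```

```text
target [0.6434 0.0716 0.0921] [-150.   -0.  -83.] | total shift u [ 0.0701  0.1669 -0.3857] turn u [ 0.0059 -0.      0.0022] rows>=2.1
target [0.6682 0.0746 0.0488] [-150.   -0.  -83.] | total shift u [ 0.1694  0.1791 -0.5589] turn u [ 0.0059 -0.      0.0022] rows>=3.1
```

View pics/w3.png

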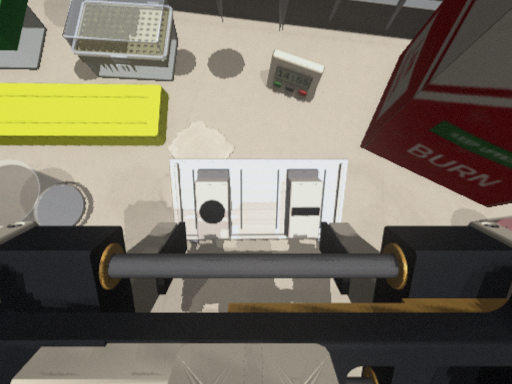

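The wrist is now aligned with the stand, round tag at (212,211) and bar tag at (305,211). I'll re-fit from this closer view.

```bash
sed -i "s/for f in(.*/for f in ('w3',): stand(f)/; s/(d<.065)/(d<.055)/" fit.py; python3 fit.py
```

```text
w3 round n [-0.494 -0.063  0.867] tilt 29.9 az 7.3 rect [36.3 67.7] 83.0 ctr [0.6549 0.0752 0.0728] tag [0.6527 0.0748 0.0739] 409 1424
w3 bar n [-0.496 -0.057  0.867] tilt 29.9 az 6.6 rect [36.2 67.6] 83.1 ctr [ 0.6672 -0.0276  0.0728] tag [ 0.665  -0.0284  0.0738] 168 1585
```

Request:
send_rows --commands '[[0,[0.02,0.085,-0.13],[0.003,0,0.001]],[0,[0.03,0.07,-0.13],[0.003,0,0.001]],[0,[0.02,0.01,-0.1],[0,0,0]],[0,[0,0,0],[0,0,0]]]'

```text
clock: 3.8
tool_pos: [0.6616, 0.0302, 0.1883]
orientation: [-148.0, -2.8, -84.7]
force: [0.2, -2.2, -0.1]
opening: 0.0879
```

Run:
```python
from h import *
O=origin([.6548,.0730,.0722])
p,Rt=tool_for(O,SY,30); go(p,Rt); s=snap('wrist','w4')
```

```text
target [0.6682 0.0746 0.0488] [-150.   -0.  -83.] | total shift u [ 0.0264  0.1777 -0.558 ] turn u [0.0071 0.0063 0.0047] rows>=2.9
```

View pics/w4.png

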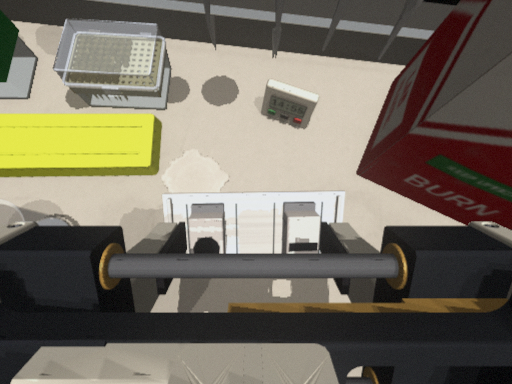

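y and z didn't follow the command, so I'm checking whether a joint is at its limit.

Run:
```python
from h import *
o=sensors.get_obs()
for k in('joint_pos','qvel','tau','force','moment','tool_pos','orientation'): print(k,np.round(o[k],2))
```

```text
joint_pos [  6.84   4.91 -52.62  81.42  -3.27   8.51]
qvel [ 1.9  -0.77  0.09 -6.93 -1.27  2.97]
tau [  0.2  -31.1   24.5    3.24   0.69  -0.9 ]
force [-0.1   0.32  0.53]
moment [-0.23  1.74 -0.09]
tool_pos [0.66 0.03 0.19]
orientation [-147.98   -2.7   -84.95]
```

The wrist is near singular (j5≈-3°, j4 close to its limit), so a 30° forward-leaning tool doesn't suit this arm. The pads are flat, so I can grip with a more upright tool and let the cartridge sit pitched in the jaws. A quick kinematic fit first will tell me which tilts work.

```bash
cat > kin.py <<'E'
from h import *
from scipy.optimize import least_squares
D=[([85.262,20.59,.63,-.02,-70.136,-16.507],[.2445,.629,.2265],[-179.99,-.097,-111.25]),
   ([31.5766,8.0277,-12.0878,.4686,-69.999,69.0409],[.5416,.1111,.2583],[-180,-.3,-79.2]),
   ([6.84,4.91,-52.62,81.42,-3.27,8.51],[.6616,.0302,.1883],[-148.,-2.7,-84.9])]
def fk(q,p,s=(1,1,1)):
    r=lambda ax,a:R.from_euler(ax,a,degrees=True)
    h,a,L1,b1,L2,b2,d,t=p
    A1=r('z',q[0]); A2=A1*r('y',q[1]); A3=A2*r('y',-s[0]*q[2]); A4=A3*r('x',s[1]*q[3]); A5=A4*r('y',-q[4]); A6=A5*r('x',s[2]*q[5])
    pos=A1.apply([a,0,h])+A2.apply([b1,d,L1])+A3.apply([L2,0,b2])+A5.apply([t,0,0])
    return pos,A6
if __name__=='__main__':
    for s in [(1,i,j) for i in(1,-1) for j in (1,-1)]:
        Q=[fk(q,np.zeros(8),s)[1].inv()*R.from_euler('xyz',e,degrees=True) for q,_,e in D]
        print(s,[np.round(x.as_matrix(),2).tolist() for x in Q])
E
python3 kin.py
```

```text
(1, 1, 1) [[[-0.0, -0.0, 1.0], [0.55, 0.84, 0.0], [-0.84, 0.55, 0.0]], [[-0.01, 0.0, 1.0], [-0.66, -0.75, -0.0], [0.75, -0.66, 0.01]], [[-0.11, -0.0, 0.99], [-0.0, -1.0, -0.0], [0.99, -0.0, 0.11]]]
(1, 1, -1) [[[-0.0, -0.0, 1.0], [0.0, 1.0, 0.0], [-1.0, 0.0, -0.0]], [[-0.01, 0.0, 1.0], [-0.01, 1.0, -0.0], [-1.0, -0.01, -0.01]], [[-0.11, -0.0, 0.99], [-0.29, -0.96, -0.03], [0.95, -0.29, 0.11]]]
(1, -1, 1) [[[0.0, 0.0, 1.0], [0.54, 0.84, -0.0], [-0.84, 0.54, -0.0]], [[0.0, -0.0, 1.0], [-0.67, -0.74, 0.0], [0.74, -0.67, -0.0]], [[0.0, -0.0, 1.0], [-0.29, 0.96, 0.0], [-0.96, -0.29, 0.0]]]
(1, -1, -1) [[[0.0, 0.0, 1.0], [-0.0, 1.0, -0.0], [-1.0, -0.0, 0.0]], [[0.0, -0.0, 1.0], [-0.0, 1.0, 0.0], [-1.0, -0.0, 0.0]], [[0.0, -0.0, 1.0], [-0.0, 1.0, 0.0], [-1.0, -0.0, 0.0]]]
```

```bash
cat >> kin.py <<'E'
    s=(1,-1,-1)
    p0=np.array([.4,0,.4,0,.4,0,-.18,.3])
    res=lambda p:np.concatenate([(fk(q,p,s)[0]-x)*1000 for q,x,_ in D]+[(p-p0)*1.])
    f=least_squares(res,p0); print(f.x.round(3),f.fun[:9].round(2))
E
python3 kin.py|tail -2
```

```text
(1, -1, -1) [[[0.0, 0.0, 1.0], [-0.0, 1.0, -0.0], [-1.0, -0.0, 0.0]], [[0.0, -0.0, 1.0], [-0.0, 1.0, 0.0], [-1.0, -0.0, 0.0]], [[0.0, -0.0, 1.0], [-0.0, 1.0, 0.0], [-1.0, -0.0, 0.0]]]
[-5.159  1.728  0.626 -0.026 -1.94   1.588 -0.199 -2.636] [ 8.3  -0.72 -0.   -5.22  8.57  0.01  0.19 -1.68 -0.  ]
```

Request:
send_rows --commands '[[0,[0,0,0],[0,0.02,0]],[0,[0,0,0],[0,0.02,0]],[0,[0,0,0],[0,0.02,0]],[0,[0,0,0],[0,0.015,0]]]'

```text
clock: 4.25
tool_pos: [0.7092, -0.0337, 0.2323]
orientation: [-152.8, -7.1, -88.5]
force: [2.6, -3.6, 2.1]
opening: 0.0874
```

```bash
cat >> h.py <<'E'
import json
def log():
    o=sensors.get_obs(); open('log.txt','a').write(json.dumps([list(map(float,o[k])) for k in('joint_pos','tool_pos','orientation')])+'\n'); print(np.round(o['joint_pos'],1),np.round(o['tool_pos'],4),np.round(o['orientation'],1),np.round(o['force'],1),round(o['opening'],4))
E
python3 - <<'E'
from h import *
log()
O=origin([.6549,.0742,.0725])
for t in (0,10):
    p,Rt=tool_for(O,SY,t); go(p,Rt)
E
```

```text
[ 18.4   9.  -31.4  30.2 -28.3  50.8] [ 0.7092 -0.0337  0.2323] [-152.8   -7.1  -88.5] [ 2.6 -3.6  2.1] 0.0874
target [0.6698 0.076  0.0495] [-180.    0.  -83.] | total shift u [-0.1578  0.4391 -0.7311] turn u [0.0138 0.0766 0.0102] rows>=4.3
target [0.6693 0.076  0.0495] [-170.    0.  -83.] | total shift u [-0.1599  0.4388 -0.7313] turn u [0.0161 0.049  0.0121] rows>=4.3
```

Request:
send_rows --commands '[[0,[-0.03,0.08,-0.02],[0.003,0.013,0.002]],[0,[-0.03,0.08,-0.02],[0.003,0.013,0.002]],[0,[-0.03,0.08,-0.02],[0.003,0.013,0.002]],[0,[-0.03,0.08,-0.02],[0.003,0.013,0.002]],[0,[-0.03,0.08,-0.02],[0.003,0.013,0.002]],[0,[-0.01,0.04,-0.02],[0,0.013,0]]]'

```text
clock: 4.85
tool_pos: [0.6503, 0.116, 0.1978]
orientation: [177.6, 4.6, -82.2]
force: [0.4, -0.7, 0.3]
opening: 0.0875
```

Run:
```python
from h import *
log()
O=origin([.6549,.0742,.0725])
for t in (0,10):
    p,Rt=tool_for(O,SY,t); go(p,Rt)
```

```text
[ 23.9  21.7   0.6  -5.5 -70.1  75.9] [0.6503 0.116  0.1978] [177.6   4.6 -82.2] [ 0.4 -0.7  0.3] 0.0875
target [0.6698 0.076  0.0495] [-180.    0.  -83.] | total shift u [ 0.078  -0.1598 -0.5932] turn u [-0.0119 -0.0083 -0.0024] rows>=3.1
target [0.6693 0.076  0.0495] [-170.    0.  -83.] | total shift u [ 0.076  -0.16   -0.5934] turn u [-0.0083 -0.0359 -0.0035] rows>=3.1
```

```bash
cat > kin2.py <<'E'
from kin import *
import json
D=[([85.262,20.546,.682,0,-70.136,-16.507],[.245,.629,.227],0)]+[tuple(json.loads(l)) for l in open('log.txt')]
s=(1,-1,-1)
p0=np.array([.35,0.05,.4,0.0,.42,0,-.19,.3])
w=np.array([1,3,1,5,1,3,5,3])*2
res=lambda p:np.concatenate([(fk(q,p,s)[0]-x)*1000 for q,x,_ in D]+[(p-p0)*w])
f=least_squares(res,p0); P=f.x
def ik(pos,Rt,q0=None):
    lo=np.array([-176,-82,-58.2,-173.8,-174.7,-.12-0]);lo=np.array([-176.03,-82.01,-58.28,-173.87,-174.79,-173.66]);hi=np.array([176.03,121.73,71.71,95.51,-.11,173.66])
    RT=Rt*R.from_matrix(np.array([[0,0,1],[0,1,0],[-1,0,0]])).inv()
    g=lambda q:np.concatenate([(fk(q,P,s)[0]-pos)*100,(fk(q,P,s)[1].inv()*RT).as_rotvec()*20])
    best=None
    for q in ([q0] if q0 is not None else [[20,20,0,0,-70,75],[20,20,-40,60,-30,30],[-20,20,-20,0,-90,110]]):
        r=least_squares(g,np.clip(q,lo+.1,hi-.1),bounds=(lo,hi),x_scale=10)
        if best is None or r.cost<best.cost: best=r
    return best.x,best.cost
if __name__=='__main__':
    print(P.round(3),f.fun[:-8].round(2))
E
python3 kin2.py
```

```text
[ 0.463 -0.56   0.383  0.62   0.491  0.087 -0.187  0.295] [-5.11 -0.01 -2.92  0.42 -1.42 -0.1   1.92 -3.1   3.02]
```

```bash
sed -i "s/w=np.array.*/w=np.array([1,20,1,40,1,3,5,3])*2/; s/\[tuple(json/[([31.5766,8.0277,-12.0878,.4686,-69.999,69.0409],[.5426,.1105,.2583],0),([6.84,4.91,-52.62,81.42,-3.27,8.51],[.662,.031,.1883],0)]+[tuple(json/" kin2.py; python3 kin2.py
cat > t.py <<'E'
from kin2 import *
O=origin([.6549,.0742,.0725])
for t in (0,10,20,30):
    p,Rt=tool_for(O,SY,t); q,c=ik(p,Rt); print('stand',t,q.round(1),round(c,3))
for t in(30,20,10,0,-10,-20,-30):
    O2=dockpt(-.008,0,.003)
    p,Rt=tool_for(O2,DY,t); q,c=ik(p,Rt); print('dock',t,q.round(1),round(c,3))
E
python3 t.py
```

```text
[-0.156  0.218  0.586  0.064  0.111  0.155 -0.157  0.262] [ -35.16   -3.94  -10.63  -16.22   25.81    2.33   14.25 -123.4     1.88
  -10.54   34.37   -4.55   -3.34   23.76   10.97]
stand 0 [ 20.   19.7 -53.9  -0.  -16.4  77. ] 0.0
stand 10 [ 20.5  17.1 -58.3  11.8  -7.9  64.9] 1.082
stand 20 [ 20.7  15.7 -58.3  31.1  -5.3  45.6] 7.939
stand 30 [ 20.9  14.5 -58.3  69.7  -4.    6.9] 21.485
dock 30 [-18.6   8.5 -58.3 -30.5 -23.2 143.2] 102.16
dock 20 [-16.9  10.  -58.3 -20.7 -24.7 131.4] 76.885
dock 10 [-15.2  11.8 -58.3 -12.7 -27.2 121.5] 56.691
dock 0 [-13.7  14.  -58.3  -6.4 -30.4 113.5] 41.075
dock -10 [-12.3  16.6 -58.3  -1.7 -34.1 107.3] 29.474
dock -20 [-11.1  19.5 -58.3   1.7 -38.2 102.5] 21.279
dock -30 [-10.1  22.7 -58.3   4.1 -42.7  98.8] 15.883
```

```bash
sed -i "s/A2.apply(\[b1,d,L1\])/A2.apply([b1,0,L1])/; s/A5.apply(\[t,0,0\])/A5.apply([t,d,0])/" kin.py; python3 kin2.py; sed -i "s/w=np.array.*/w=np.array([1,5,1,10,1,3,5,3])*.2/" kin2.py; python3 kin2.py; python3 t.py
```

```text
[ 0.201  0.006  0.597 -0.002  0.461 -0.    -0.191  0.377] [-1.58  0.15 -0.18  1.74 -3.07 -0.31  0.04 -1.64  0.26 -0.03  1.34 -0.26
 -0.48  0.96  0.48]
[ 0.202  0.003  0.597 -0.     0.462  0.    -0.191  0.377] [-1.58  0.13 -0.28  1.72 -3.09  0.05 -0.03 -1.67  0.16  0.06  1.26 -0.25
 -0.52  0.98  0.32]
stand 0 [ 22.9  29.  -11.   -0.  -50.   74.1] 0.0
stand 10 [ 24.6  24.3 -22.6   5.4 -33.7  68.1] 0.0
stand 20 [ 23.8  20.3 -40.9  30.9 -11.1  43.7] 0.0
stand 30 [ 22.3  19.6 -41.2  17.7  -2.9  58.7] 3.27
dock 30 [-22.4  13.1 -35.8 -43.8 -18.7 155.5] 0.0
dock 20 [-11.9  13.4 -40.2 -17.6 -17.9 121.7] 0.0
dock 10 [ -8.4  15.5 -38.7  -4.8 -26.2 106.5] 0.0
dock 0 [ -6.7  19.1 -33.5   0.  -37.4 100.6] 0.0
dock -10 [ -5.4  23.8 -27.3   2.1 -48.9  97.7] 0.0
dock -20 [ -4.4  29.2 -20.8   3.3 -59.9  96.2] 0.0
dock -30 [ -3.7  35.1 -14.4   4.  -70.4  95.2] 0.0
```

The kinematic model now fits to about 2 mm: link lengths 0.597 and 0.462 m, and a wrist side offset of 0.191 m. I'll grasp with the tool 5° forward, so the cartridge sits 25° pitched in the jaws. In the dock the tool then goes from about 0° to -25°, well clear of the singularity.

```bash
cat >> h.py <<'E'
REL=25
def held(O,yaw,ct,dx=-.004,tip=.007,rel=REL):
    p=np.array(O)+cartR(yaw,ct).apply([dx,0,tip]); return p,cartR(yaw,ct-rel)*M
RO=origin([.6549,.0742,.0725]); BO=origin([.6671,-.0283,.0725])
E
python3 - <<'E'
from h import *
p,Rt=held(RO,SY,30); go(p+[0,0,.05],Rt); go(p,Rt)
E
```

```text
target [0.6629 0.0752 0.1006] [-175.   -0.  -83.] | total shift u [ 0.0504 -0.1631 -0.3889] turn u [-0.0101 -0.0221 -0.0029] rows>=2.1
target [0.6629 0.0752 0.0506] [-175.   -0.  -83.] | total shift u [ 0.0504 -0.1631 -0.5889] turn u [-0.0101 -0.0221 -0.0029] rows>=3.1
```

Request:
send_rows --commands '[[0,[0.025,-0.08,-0.1],[-0.005,-0.011,-0.001]],[0,[0.025,-0.08,-0.1],[-0.005,-0.011,-0.001]],[0,[0,0,-0.12],[0,0,0]],[0,[0,0,0],[0,0,0]]]'

```text
clock: 5.25
tool_pos: [0.6537, 0.0977, 0.1111]
orientation: [-175.8, 1.8, -81.8]
force: [-0.1, -0.1, 0.0]
opening: 0.0876
```

Run:
```python
from h import *
log()
p,Rt=held(RO,SY,30); go(p,Rt); snap('wrist','w5')
```

```text
[ 25.   22.  -13.1  -0.7 -50.3  73.5] [0.6537 0.0977 0.1111] [-175.8    1.8  -81.8] [-0.1 -0.1  0. ] 0.0876
target [0.6629 0.0752 0.0506] [-175.   -0.  -83.] | total shift u [ 0.0367 -0.09   -0.2421] turn u [-0.0048 -0.0028 -0.0033] rows>=1.3
```

View pics/w5.png

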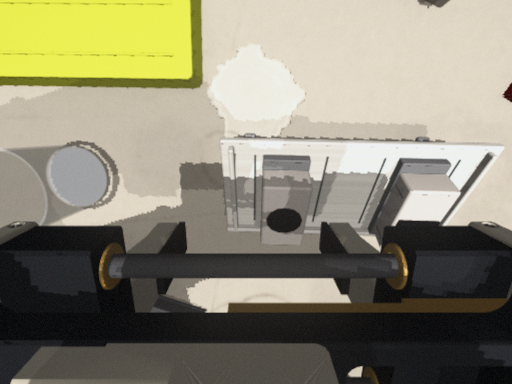

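The round cartridge appears at (285,200), and the fingers still need to go about 22 mm in -y. I'll centre at this height, then descend.

Request:
send_rows --commands '[[0,[0.018,-0.045,0],[-0.0025,-0.0015,-0.0015]],[0,[0.018,-0.045,0],[-0.0025,-0.0015,-0.0015]],[0,[0,0,0],[0,0,0]],[0,[0,0,0],[0,0,0]]]'

```text
clock: 5.7
tool_pos: [0.6664, 0.0789, 0.1193]
orientation: [-174.4, 0.2, -82.7]
force: [-0.1, 0.3, -0.0]
opening: 0.0875
```

Run:
```python
from h import *
log()
p,Rt=held(RO,SY,30); go(p,Rt)
```

```text
[ 24.2  21.7 -13.6   2.  -49.3  71.8] [0.6664 0.0789 0.1193] [-174.4    0.2  -82.7] [-0.1  0.3 -0. ] 0.0875
target [0.6629 0.0752 0.0506] [-175.   -0.  -83.] | total shift u [-0.0142 -0.0147 -0.2747] turn u [-0.0007  0.0017 -0.0007] rows>=1.4
```

Request:
send_rows --commands '[[0,[-0.014,-0.014,-0.05],[0,0.001,0]],[0,[0,0,-0.08],[0,0,0]],[0,[0,0,-0.07],[0,0,0]],[0,[0,0,0],[0,0,0]]]'

```text
clock: 6.1
tool_pos: [0.6626, 0.0745, 0.068]
orientation: [-174.6, 0.4, -82.8]
force: [0.7, 0.4, -0.9]
opening: 0.0876
```

Run:
```python
from h import *
log()
p,Rt=held(RO,SY,30); go(p,Rt)
```

```text
[ 23.8  24.5 -16.8   1.7 -43.5  72.1] [0.6626 0.0745 0.068 ] [-174.6    0.4  -82.8] [ 0.7  0.4 -0.9] 0.0876
target [0.6629 0.0752 0.0506] [-175.   -0.  -83.] | total shift u [ 0.0011  0.0027 -0.0697] turn u [-0.0011  0.0009 -0.0004] rows>=0.3
```

Request:
send_rows --commands '[[0,[0.001,0.002,-0.045],[0,0.001,0]],[0,[0,0,-0.025],[0,0,0]],[0,[0,0,0],[0,0,0]]]'

```text
clock: 6.4
tool_pos: [0.6635, 0.0754, 0.0499]
orientation: [-175.0, 0.5, -82.8]
force: [-0.2, 1.1, -0.7]
opening: 0.0875
```

Run:
```python
from h import *
log()
p,Rt=held(RO,SY,30); go(p,Rt); snap('wrist','w6')
```

```text
[ 23.8  25.9 -17.2   1.5 -41.9  72.3] [0.6635 0.0754 0.0499] [-175.     0.5  -82.8] [-0.2  1.1 -0.7] 0.0875
target [0.6629 0.0752 0.0506] [-175.   -0.  -83.] | total shift u [-0.0026 -0.0007  0.0026] turn u [-0.0013 -0.     -0.0004] rows>=0.1
```

View pics/w6.png

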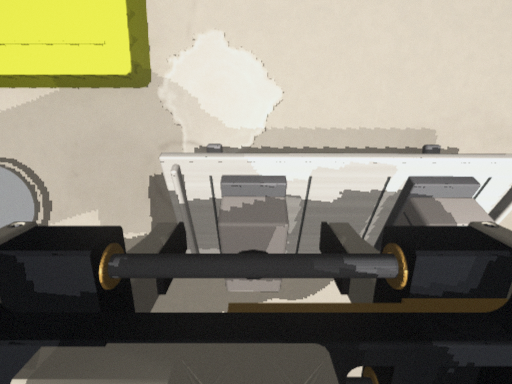

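The cartridge sits centred between the fingers (253,230). I'll close the gripper.

Request:
send_rows --commands '[[1,[0,0,0],[0,0,0]],[1,[0,0,0],[0,0,0]],[1,[0,0,0],[0,0,0]],[1,[0,0,0],[0,0,0]],[1,[0,0,0],[0,0,0]],[1,[0,0,0],[0,0,0]]]'

```text
clock: 7.05
tool_pos: [0.6613, 0.0955, 0.05]
orientation: [-174.6, 1.6, -82.5]
force: [-5.1, 18.4, -3.3]
opening: 0.0452
```

Run:
```python
from h import *
log()
p,Rt=held(RO,SY,30); go(p,Rt)
```

```text
[ 24.9  25.8 -16.9   0.1 -41.7  72.4] [0.6613 0.0955 0.05  ] [-174.6    1.6  -82.5] [-5.1 18.4 -3.3] 0.0452
target [0.6629 0.0752 0.0506] [-175.   -0.  -83.] | total shift u [ 0.0063 -0.0814  0.0025] turn u [-0.0047  0.0005 -0.0013] rows>=0.4
```

The hand shifted 20 mm in +y while closing, with 18 N on the wrist. I need to look before doing anything else.

Run:
```python
from h import *
s=snap('wrist','w7'); a=snap('side','s7'); b=snap('scene','c7')
cv2.imwrite('pics/s7c.png',np.hstack([cv2.resize(a['color'][130:230,240:360],(480,400)),cv2.resize(b['color'][100:230,210:350],(430,400))]))
log()
```

```text
[ 25.1  25.8 -16.8  -0.1 -41.6  72.4] [0.6611 0.0982 0.05  ] [-174.6    1.8  -82.5] [-9.7 31.  -1.8] 0.0384
```

View pics/w7.png

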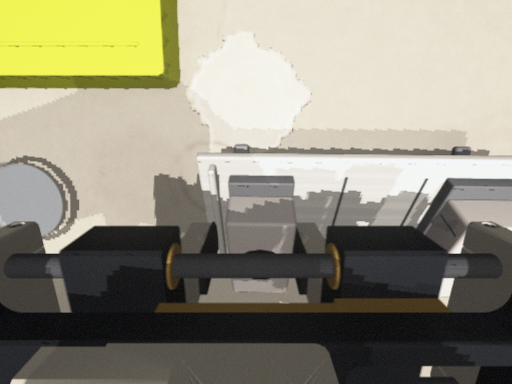

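View pics/s7c.png

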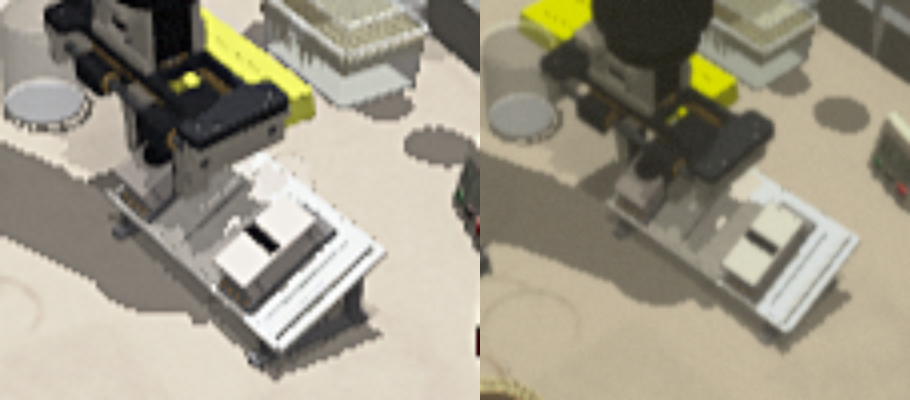

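My diagnosis is that the +y finger came down outside the stand's side rim. Closing then pinched the rim and dragged the cartridge against it (opening 38 mm is 36 mm plus the rim). I'll open, lift clear and look again. After that I'll use a narrower opening.

Request:
send_rows --commands '[[0.3,[0,0,0],[0,0,0]],[0.3,[0,0,0],[0,0,0]],[0.2,[0,0,0],[0,0,0]],[0.2,[0,0,0.08],[0,0,0]],[0.2,[0,0,0.12],[0,0,0]],[0.2,[0,0,0.1],[0,0,0]],[0.2,[0,0,0],[0,0,0]]]'

```text
clock: 7.9
tool_pos: [0.661, 0.0969, 0.1289]
orientation: [-174.6, 1.7, -82.5]
force: [1.2, -0.7, 0.2]
opening: 0.07
```

```bash
python3 - <<'E'
from h import *
log()
s=snap('wrist','w8')
E
sed -i "s/\[.655,.055\]/[.655,.082]/; s/('w3',)/('w8',)/" fit.py; python3 fit.py
```

```text
[ 25.   21.  -12.4   0.  -50.9  72.4] [0.661  0.0969 0.1289] [-174.6    1.7  -82.5] [ 1.2 -0.7  0.2] 0.07
w8 round n [-0.492 -0.06   0.869] tilt 29.7 az 6.9 rect [36.2 69.2] 83.3 ctr [0.652  0.0974 0.0726] tag [0.6515 0.0969 0.0747] 546 1535
w8 bar n [-0.46  -0.056  0.886] tilt 27.6 az 6.9 rect [36.8 39.6] 83.0 ctr [ 0.6798 -0.0258  0.0801] tag [ 0.6684 -0.0249  0.0749] 171 1314
```

View pics/w8.png

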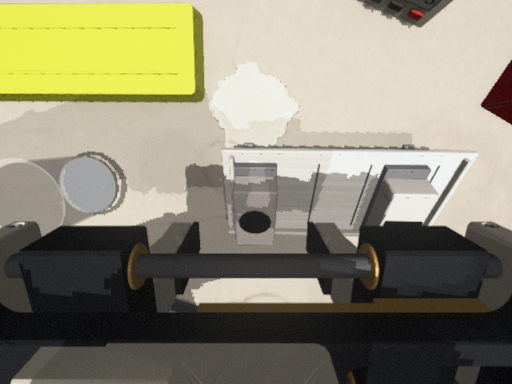

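The round cartridge now sits flat against the left rim at (0.652,0.097), same tilt. I'll grip it high with the tips above the rim, move it back to mid-bay, then regrip deeper with the narrow opening.

Run:
```python
from h import *
O=origin([.652,.0974,.0726])
p,Rt=held(O,SY,30,dx=-.006,tip=.014); go(p+[0,0,.04],Rt); go(p,Rt)
```

```text
target [0.6548 0.0977 0.0957] [-175.   -0.  -83.] | total shift u [-0.021   0.004  -0.1256] turn u [-0.0048  0.0002 -0.0013] rows>=0.6
target [0.6548 0.0977 0.0557] [-175.   -0.  -83.] | total shift u [-0.021   0.004  -0.2856] turn u [-0.0048  0.0002 -0.0013] rows>=1.4
```

Request:
send_rows --commands '[[0.2,[-0.012,0.002,-0.07],[-0.0025,0,-0.0007]],[0.2,[-0.01,0.002,-0.08],[-0.0024,0,-0.0006]],[0.2,[0,0,-0.07],[0,0,0]],[0.2,[0,0,0],[0,0,0]]]'

```text
clock: 8.35
tool_pos: [0.6538, 0.0945, 0.0699]
orientation: [-174.9, -0.1, -83.2]
force: [-0.0, -1.0, 0.2]
opening: 0.0702
```

Run:
```python
from h import *
log()
O=origin([.652,.0974,.0726])
p,Rt=held(O,SY,30,dx=-.006,tip=.014); go(p,Rt)
```

```text
[ 26.2  24.  -17.6   2.6 -43.6  68.8] [0.6538 0.0945 0.0699] [-1.749e+02 -1.000e-01 -8.320e+01] [-0.  -1.   0.2] 0.0702
target [0.6548 0.0977 0.0557] [-175.   -0.  -83.] | total shift u [ 0.0038  0.0128 -0.0565] turn u [0.0003 0.0003 0.0006] rows>=0.3
```

Request:
send_rows --commands '[[0.2,[0.004,0.012,-0.04],[0,0,0.0005]],[0.2,[0,0,-0.014],[0,0,0]],[0.2,[0,0,0],[0,0,0]]]'

```text
clock: 8.65
tool_pos: [0.6552, 0.0969, 0.0555]
orientation: [-174.9, -0.2, -83.1]
force: [-0.5, 0.3, 0.5]
opening: 0.0703
```

Run:
```python
from h import *
log()
O=origin([.652,.0974,.0726])
p,Rt=held(O,SY,30,dx=-.006,tip=.014); go(p,Rt)
```

```text
[ 26.3  25.1 -18.2   2.7 -42.   68.7] [0.6552 0.0969 0.0555] [-174.9   -0.2  -83.1] [-0.5  0.3  0.5] 0.0703
target [0.6548 0.0977 0.0557] [-175.   -0.  -83.] | total shift u [-0.0018  0.0034  0.0008] turn u [0.0004 0.0002 0.0002] rows>=0.0
```

Request:
send_rows --commands '[[1,[0,0.002,0],[0,0,0]],[1,[0,0,0],[0,0,0]],[1,[0,0,0],[0,0,0]],[1,[0,0,0],[0,0,0]]]'

```text
clock: 9.05
tool_pos: [0.6564, 0.0977, 0.0573]
orientation: [-174.8, -0.1, -83.1]
force: [0.5, 0.3, -0.2]
opening: 0.0436
```

Request:
send_rows --commands '[[1,[-0.002,0,-0.004],[0,0,0]],[1,[0,0,0],[0,0,0]],[1,[0,0,0],[0,0,0]]]'

```text
clock: 9.35
tool_pos: [0.6563, 0.0964, 0.0573]
orientation: [-174.7, -0.2, -83.1]
force: [-0.3, 0.7, -1.2]
opening: 0.0355
```

Request:
send_rows --commands '[[1,[0,0,0.04],[0,0,0]],[1,[0.004,-0.03,0.02],[0,0,0]],[1,[0.004,-0.03,0],[0,0,0]],[1,[0.004,-0.03,0],[0,0,0]],[1,[0,0,0],[0,0,0]]]'

```text
clock: 9.85
tool_pos: [0.6588, 0.0722, 0.0733]
orientation: [-174.8, -0.2, -83.1]
force: [-0.7, 0.7, -0.9]
opening: 0.0357
```

Run:
```python
from h import *
log(); snap('wrist','w9')
```

```text
[ 24.1  23.9 -17.2   2.4 -44.   71.2] [0.6588 0.0722 0.0733] [-174.8   -0.2  -83.1] [-0.7  0.7 -0.9] 0.0357
```

View pics/w9.png

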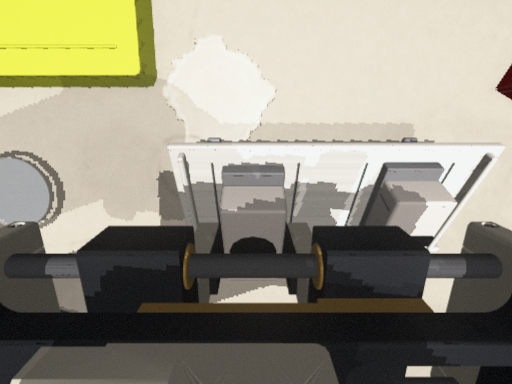

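Held, and back over mid-bay. Now I'll set it down, open narrowly, go 7 mm deeper and regrip.

Request:
send_rows --commands '[[1,[0,0,-0.03],[0,0,0]],[1,[0,0,-0.026],[0,0,0]],[1,[0,0,-0.006],[0,0,0]],[0.4,[0,0,0],[0,0,0]],[0.4,[0,0,0],[0,0,0]],[0.4,[0,0,0],[0,0,0]]]'

```text
clock: 10.5
tool_pos: [0.6594, 0.073, 0.0564]
orientation: [-174.8, -0.2, -83.0]
force: [0.7, -0.2, 0.8]
opening: 0.051
```

```bash
python3 - <<'E'
from h import *
log(); snap('wrist','w10')
E
sed -i "s/\[.655,.082\]/[.655,.072]/; s/('w8',)/('w10',)/" fit.py; python3 fit.py
```

```text
[ 24.1  25.1 -18.1   2.6 -41.9  71. ] [0.6594 0.073  0.0564] [-174.8   -0.2  -83. ] [ 0.7 -0.2  0.8] 0.051
w10 round n [-0.462  0.887  0.007] tilt 89.6 az -62.5 rect [93.5 74.5] 59.8 ctr [0.6588 0.0499 0.0795] tag [0.6514 0.0744 0.1072] 746 4
w10 bar n [-0.353 -0.1    0.93 ] tilt 21.5 az 15.8 rect [36.4 32.4] 83.0 ctr [ 0.6831 -0.0254  0.0824] tag [ 0.6854 -0.0073  0.078 ] 40 1622
```

View pics/w10.png

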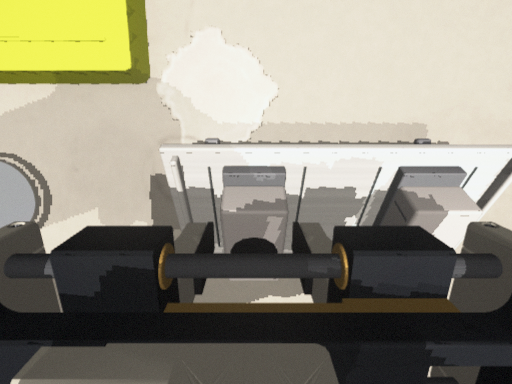

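Run:
```python
from h import *
p,Rt=held(origin([.6551,.074,.0726]),SY,30,tip=.0065); go(p,Rt)
```

```text
target [0.6633 0.075  0.0502] [-175.   -0.  -83.] | total shift u [ 0.0159  0.0081 -0.0244] turn u [0.0005 0.0007 0.    ] rows>=0.2
```

Request:
send_rows --commands '[[0.4,[0.008,0.002,-0.012],[0,0,0]],[0.4,[0.008,0.002,-0.012],[0,0,0]],[0.4,[0,0,0],[0,0,0]],[1,[0,0,0],[0,0,0]],[1,[0,0,0],[0,0,0]],[1,[0,0,0],[0,0,0]]]'

```text
clock: 11.15
tool_pos: [0.6638, 0.0738, 0.0498]
orientation: [-174.8, -0.2, -83.0]
force: [-0.1, 0.6, 1.1]
opening: 0.0356
```

Run:
```python
from h import *
log(); p,Rt=held(origin([.6551,.074,.0726]),SY,30,tip=.0065); go(p,Rt)
```

```text
[ 24.   25.9 -17.8   2.6 -41.4  71.1] [0.6638 0.0738 0.0498] [-174.8   -0.2  -83. ] [-0.1  0.6  1.1] 0.0356
target [0.6633 0.075  0.0502] [-175.   -0.  -83.] | total shift u [-0.002   0.0047  0.0019] turn u [0.0005 0.0007 0.    ] rows>=0.0
```

A firm grip at 35.6 mm, 6 mm up the foot. Now I'll lift and compute the pre-insert pose.

Request:
send_rows --commands '[[1,[0,0,0.06],[0,0,0]],[1,[0,0,0.12],[0,0,0]],[1,[0,0,0.12],[0,0,0]],[1,[0,0,0.06],[0,0,0]],[1,[0,0,0],[0,0,0]]]'

```text
clock: 11.65
tool_pos: [0.6612, 0.0737, 0.14]
orientation: [-175.1, -0.2, -83.0]
force: [-0.2, -1.0, -1.4]
opening: 0.0359
```

```bash
cat >> h.py <<'E'
HD=dict(dx=-.0038,tip=.006,rel=24.8)
def edge(xe,ze,ct,rel=None,yo=0):  # near lower edge at dock x (cradle frame, shift S added), z above rail, tilt ct
    C=cartR(DY,ct); O=dockpt(xe+S,yo,ze)+C.apply([.042,0,0])
    h=dict(HD); 
    return held(O,DY,ct,**h)
E
python3 - <<'E'
from h import *
log(); go(*edge(-.026,.05,22)); snap('wrist','w11')
E
```

```text
[ 24.1  20.4 -12.4   2.1 -52.5  71.7] [0.6612 0.0737 0.14  ] [-175.1   -0.2  -83. ] [-0.2 -1.  -1.4] 0.0359
target [ 0.4669 -0.2439  0.0859] [177.2   0.  -86.1] | total shift u [-0.7775 -1.2705 -0.2165] turn u [-0.0014  0.0214 -0.0085] rows>=7.5
```

View pics/w11.png

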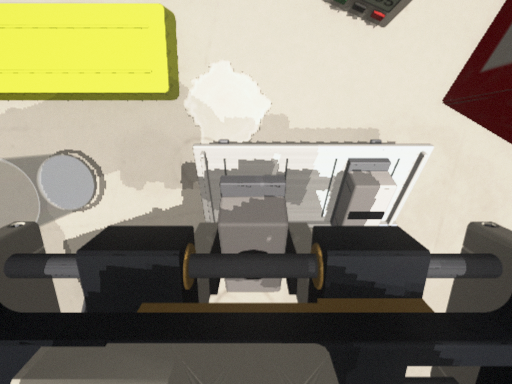

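```bash
cat >> h.py <<'E'
def heldfit(f,r0=196,r1=235,c0=215,c1=292):
    s=np.load(f'pics/{f}.npz'); W=cloud(s); C=s['color'].astype(int)
    o=sensors.get_obs(); Rt=R.from_euler('xyz',o['orientation'],degrees=True); 
    P=W[r0:r1,c0:c1].reshape(-1,3); T=Rt.inv().apply(P-o['tool_pos'])*1000
    # cart frame assumption: rotate by rel
    C0=Rt*M.inv(); L=C0.inv().apply(P-o['tool_pos'])*1000 # x along cart(untilted by rel), z up
    a=np.radians(HD['rel']); x=L[:,0]*np.cos(a)+L[:,2]*np.sin(a)+HD['dx']*1000; z=-L[:,0]*np.sin(a)+L[:,2]*np.cos(a)+HD['tip']*1000
    return x,L[:,1],z
E
python3 - <<'E'
from h import *
x,y,z=heldfit('w11',165,250,200,300)
k=(abs(y)<17)&(z<60)
for a in range(-40,60,4):
    kk=k&(x>=a)&(x<a+4)
    if kk.sum(): print(a,kk.sum(),np.median(z[kk]).round(1),np.median(y[kk]).round(1))
E
```

```text
-24 2 -79.2 -13.2
-20 126 -78.5 0.9
-16 132 -78.4 -0.5
-12 108 -78.4 -0.5
8 1 29.9 -16.7
12 182 31.1 0.2
16 293 31.2 -0.6
20 301 31.2 -0.6
24 328 31.2 1.0
28 342 31.2 0.0
32 2232 21.7 0.5
36 343 9.2 1.0
40 715 7.1 -0.1
```

The held cartridge matches the grip model: top plane flat at about 30–31 mm, block end at x≈34, pitch as assumed. On to the dock.

Request:
send_rows --commands '[[1,[-0.06,-0.1,0],[0,0.0024,-0.001]],[1,[-0.088,-0.142,0],[0,0.0024,-0.001]],[1,[-0.088,-0.142,0],[0,0.0024,-0.001]],[1,[-0.088,-0.142,0],[0,0.0024,-0.001]],[1,[-0.088,-0.142,0],[0,0.0024,-0.001]],[1,[-0.088,-0.142,0],[0,0.0024,-0.001]],[1,[-0.088,-0.142,-0.02],[0,0.0024,-0.001]],[1,[-0.088,-0.142,-0.02],[0,0.0024,-0.001]],[1,[-0.06,-0.1,-0.02],[0,0.0024,-0.001]],[1,[0,0,0],[0,0,0]],[1,[0,0,0],[0,0,0]]]'

```text
clock: 12.8
tool_pos: [0.4587, -0.2321, 0.1066]
orientation: [175.6, 0.8, -86.5]
force: [-0.3, -0.2, -1.6]
opening: 0.0357
```

Run:
```python
from h import *
log(); go(*edge(-.026,.04,22));go(*edge(-.026,.002,22)); snap('wrist','w12'); print(sensors.get_obs()['moment'])
```

```text
[ -5.1  14.6 -25.3  -0.2 -54.6  98.7] [ 0.4587 -0.2321  0.1066] [175.6   0.8 -86.5] [-0.3 -0.2 -1.6] 0.0357
target [ 0.4669 -0.2439  0.0759] [177.2   0.  -86.1] | total shift u [ 0.0326 -0.0472 -0.1228] turn u [-0.002  -0.0046  0.0011] rows>=0.7
target [ 0.4669 -0.2439  0.0379] [177.2   0.  -86.1] | total shift u [ 0.0326 -0.0472 -0.2748] turn u [-0.002  -0.0046  0.0011] rows>=1.4
[-0.06644827 -0.22422807 -0.05304101]
```

View pics/w12.png

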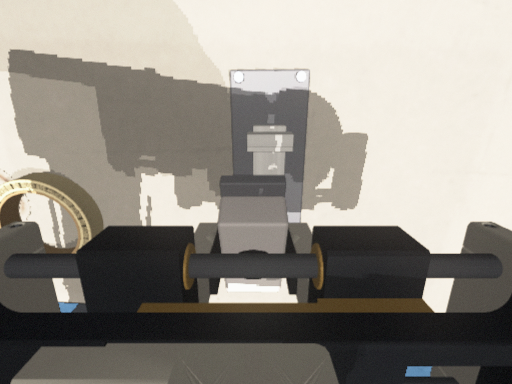

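The cartridge is above the dock, hook bar at (270,140) and dock plate at (270,75). I'll use this closer view to check the hook's position.

```bash
cat > hook.py <<'E'
from h import *
import sys
f=sys.argv[1]
s=np.load(f'pics/{f}.npz'); W=cloud(s); W=W[:200]
a=np.radians(DY); q=W[...,:2]-DC; X=(q@[np.cos(a),np.sin(a)])*1000; Y=(q@[-np.sin(a),np.cos(a)])*1000; Z=W[...,2]*1000
k=(abs(X-45)<25)&(abs(Y)<40)&(Z<36)
h=k&(Z>27); print('post Y',Y[h].min().round(1),Y[h].max().round(1),'X',X[h].min().round(1),X[h].max().round(1),h.sum())
b=(abs(Z-8)<2)&(X>60)&(X<103)&(abs(Y)<45); print('base Y',np.percentile(Y[b],[0.5,99.5]).round(1),'Z',np.median(Z[b]).round(2),'Xmax',X[(abs(Z-8)<2)&(X>60)&(X<115)&(abs(Y)<30)].max().round(1))
k&=abs(Y)<12
for x in np.arange(22,58,1):
    kk=k&(X>=x)&(X<x+1)
    if kk.sum(): print(x,kk.sum(),np.median(Z[kk]).round(1),end=' | ')
E
python3 hook.py w12; echo; python3 hook.py w2
```

```text
post Y -20.1 19.9 X 36.4 51.5 835
base Y [-34.4  34.2] Z 7.92 Xmax 102.8
22 27 16.1 | 23 30 15.8 | 24 22 15.8 | 25 36 16.0 | 26 25 16.0 | 27 23 16.1 | 28 33 16.0 | 29 29 16.1 | 30 26 15.8 | 31 26 15.5 | 32 26 16.1 | 36 27 30.3 | 37 29 30.2 | 38 29 30.5 | 39 27 30.5 | 40 28 31.5 | 41 28 32.4 | 42 28 32.3 | 43 43 32.2 | 44 40 32.6 | 45 29 32.5 | 46 28 32.4 | 47 28 32.5 | 48 35 32.4 | 49 44 32.4 | 50 32 32.2 | 51 110 23.8 | 52 27 16.2 | 53 27 16.0 | 54 27 16.0 | 55 35 15.5 | 56 66 10.3 | 57 31 8.3 | 
post Y -20.0 20.1 X 36.0 51.3 376
base Y [-34.3  34.5] Z 7.91 Xmax 102.8
22 13 15.7 | 23 13 15.7 | 24 12 16.0 | 25 13 16.0 | 26 13 16.1 | 27 13 15.9 | 28 12 15.9 | 29 12 15.4 | 30 13 16.0 | 31 13 15.9 | 32 13 16.2 | 33 14 15.7 | 34 14 16.0 | 35 14 15.9 | 36 16 29.8 | 37 14 30.6 | 38 15 30.8 | 39 15 30.3 | 40 13 31.3 | 41 15 31.9 | 42 15 32.5 | 43 15 31.9 | 44 14 32.2 | 45 14 31.8 | 46 15 32.5 | 47 15 32.2 | 48 15 33.0 | 49 14 31.9 | 50 13 32.3 | 51 8 31.8 | 52 11 15.7 | 53 13 16.2 | 54 14 16.1 | 55 14 15.6 | 56 6 14.8 | 57 12 7.6 |
```

```bash
sed -i 's/S=-.0018/S=-.0015/' h.py
python3 - <<'E'
from h import *
go(*edge(-.026,.04,22))
E
```

```text
target [ 0.4672 -0.2439  0.0759] [177.2   0.  -86.1] | total shift u [ 0.0341 -0.0485 -0.1224] turn u [-0.002  -0.0047  0.001 ] rows>=0.7
```

Request:
send_rows --commands '[[1,[0.017,-0.024,-0.05],[-0.001,-0.0023,0.0005]],[1,[0.017,-0.023,-0.05],[-0.001,-0.0023,0.0005]],[1,[0,0,0],[0,0,0]],[1,[0,0,0],[0,0,0]]]'

```text
clock: 13.25
tool_pos: [0.4691, -0.2409, 0.0801]
orientation: [177.2, 0.0, -85.9]
force: [-1.0, 0.5, -0.9]
opening: 0.0358
```

Run:
```python
from h import *
log(); go(*edge(-.026,.04,22));go(*edge(-.026,.008,22))
```

```text
[ -5.5  16.5 -27.1   0.6 -49.2  99.2] [ 0.4691 -0.2409  0.0801] [177.2   0.  -85.9] [-1.   0.5 -0.9] 0.0358
target [ 0.4672 -0.2439  0.0759] [177.2   0.  -86.1] | total shift u [-0.0076 -0.0121 -0.017 ] turn u [-0.      0.0001 -0.0007] rows>=0.1
target [ 0.4672 -0.2439  0.0439] [177.2   0.  -86.1] | total shift u [-0.0076 -0.0121 -0.145 ] turn u [-0.      0.0001 -0.0007] rows>=0.7
```

Request:
send_rows --commands '[[1,[-0.007,-0.012,-0.05],[0,0,-0.0007]],[1,[0,0,-0.06],[0,0,0]],[1,[0,0,-0.03],[0,0,0]],[1,[0,0,0],[0,0,0]]]'

```text
clock: 13.65
tool_pos: [0.4685, -0.2426, 0.0441]
orientation: [177.3, 0.0, -86.0]
force: [0.7, -0.2, -0.9]
opening: 0.0359
```

Run:
```python
from h import *
log(); go(*edge(-.026,.0025,22)); snap('side','s13'); s=snap('scene','c13')
a=cv2.imread('pics/s13.png')[220:330,210:340];cv2.imwrite('pics/s13c.png',cv2.resize(a,None,fx=5,fy=5,interpolation=cv2.INTER_CUBIC))
```

```text
[ -5.7  19.2 -29.1   0.6 -44.3  99.3] [ 0.4685 -0.2426  0.0441] [177.3   0.  -86. ] [ 0.7 -0.2 -0.9] 0.0359
target [ 0.4672 -0.2439  0.0384] [177.2   0.  -86.1] | total shift u [-0.0052 -0.0051 -0.0229] turn u [-0.0001  0.0004 -0.0002] rows>=0.1
```

View pics/s13c.png

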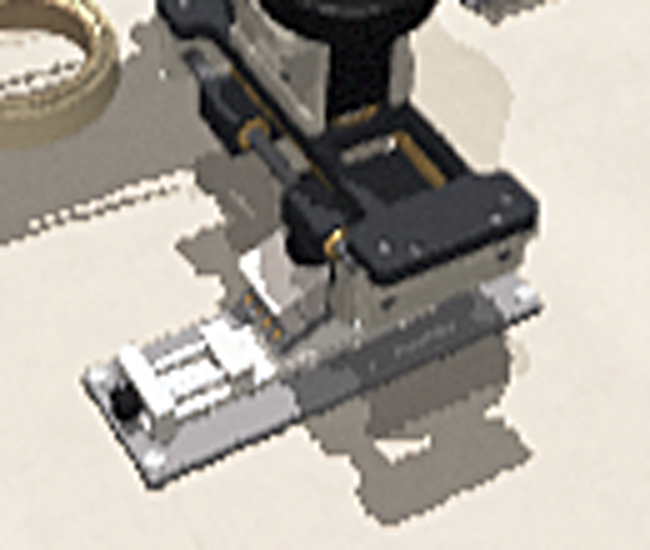

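The cartridge's low end sits just ahead of the white slider, centred on the rail. I'll lower to about 2.5 mm and approach to feel contact.

Request:
send_rows --commands '[[1,[-0.005,-0.005,-0.012],[0,0,0]],[1,[-0.01,-0.001,-0.01],[0,0,0]],[1,[-0.01,0,0],[0,0,0]],[1,[0,0,0],[0,0,0]]]'

```text
clock: 14.15
tool_pos: [0.4632, -0.2447, 0.0405]
orientation: [177.5, -0.0, -86.0]
force: [-0.2, 0.3, -1.8]
opening: 0.036
```

Run:
```python
from h import *
log(); go(*edge(-.035,.0025,22));go(*edge(-.047,.0025,22))
```

```text
[ -6.   19.1 -30.    0.7 -43.3  99.5] [ 0.4632 -0.2447  0.0405] [177.5  -0.  -86. ] [-0.2  0.3 -1.8] 0.036
target [ 0.4582 -0.2445  0.0384] [177.2   0.  -86.1] | total shift u [-0.02    0.0006 -0.0087] turn u [ 0.0001  0.001  -0.0003] rows>=0.1
target [ 0.4462 -0.2453  0.0384] [177.2   0.  -86.1] | total shift u [-0.0679 -0.0026 -0.0087] turn u [ 0.0001  0.001  -0.0003] rows>=0.3
```

Request:
send_rows --commands '[[1,[-0.014,0,-0.009],[0,0.0008,-0.0002]],[1,[0,0,0],[0,0,0]]]'

```text
clock: 14.35
tool_pos: [0.4595, -0.2448, 0.0385]
orientation: [177.3, -0.0, -86.1]
force: [0.8, 0.5, -2.2]
opening: 0.0357
```

Run:
```python
from h import *
log(); go(*edge(-.035,.0025,22))
```

```text
[ -6.   19.2 -30.3   0.7 -43.2  99.4] [ 0.4595 -0.2448  0.0385] [177.3  -0.  -86.1] [ 0.8  0.5 -2.2] 0.0357
target [ 0.4582 -0.2445  0.0384] [177.2   0.  -86.1] | total shift u [-0.0052  0.0009 -0.0006] turn u [ 0.0001  0.0002 -0.    ] rows>=0.0
```

Request:
send_rows --commands '[[1,[-0.012,0,0],[0,0,0]],[1,[-0.012,0,0],[0,0,0]]]'

```text
clock: 14.55
tool_pos: [0.4552, -0.245, 0.039]
orientation: [177.5, -0.1, -86.1]
force: [3.0, 0.3, -3.8]
opening: 0.0357
```

Run:
```python
from h import *
log(); go(*edge(-.047,.0025,22))
```

```text
[ -6.1  18.7 -31.    0.8 -42.8  99.5] [ 0.4552 -0.245   0.039 ] [ 1.775e+02 -1.000e-01 -8.610e+01] [ 3.   0.3 -3.8] 0.0357
target [ 0.4462 -0.2453  0.0384] [177.2   0.  -86.1] | total shift u [-0.0361 -0.0012 -0.0024] turn u [ 0.0002  0.0007 -0.0001] rows>=0.2
```

Contact felt (3 N) where predicted. I'll continue pushing to 12 mm of slider travel.

Request:
send_rows --commands '[[1,[-0.012,0,-0.001],[0,0.0003,0]],[1,[-0.012,0,-0.001],[0,0.0003,0]],[1,[-0.01,0,0],[0,0,0]]]'

```text
clock: 14.85
tool_pos: [0.4496, -0.2453, 0.0393]
orientation: [177.6, -0.2, -86.0]
force: [5.3, -0.6, -3.6]
opening: 0.0358
```

Run:
```python
from h import *
log(); go(*edge(-.047,.0025,22)); go(*edge(-.050+.008*np.sin(np.radians(15)),.002,15))
```

```text
[ -6.2  18.2 -31.7   0.9 -42.4  99.5] [ 0.4496 -0.2453  0.0393] [177.6  -0.2 -86. ] [ 5.3 -0.6 -3.6] 0.0358
target [ 0.4462 -0.2453  0.0384] [177.2   0.  -86.1] | total shift u [-0.0134 -0.     -0.0037] turn u [ 0.0004  0.0012 -0.0003] rows>=0.1
target [ 0.4474 -0.2453  0.0337] [170.2   0.  -86.1] | total shift u [-0.0084  0.0003 -0.0225] turn u [-0.001   0.0206 -0.0003] rows>=0.9
```

Request:
send_rows --commands '[[1,[-0.014,0,-0.005],[0,0.001,0]],[1,[-0.007,0,-0.004],[0,0.001,0]]]'

```text
clock: 15.05
tool_pos: [0.447, -0.2456, 0.0385]
orientation: [177.2, -0.2, -85.9]
force: [6.1, 3.1, 1.2]
opening: 0.036
```

```bash
cat >> h.py <<'E'
def ez(): # current edge location in cradle frame from tool pose
    o=sensors.get_obs(); Rt=R.from_euler('xyz',o['orientation'],degrees=True)
    C=Rt*M.inv()*R.from_euler('y',-HD['rel'],degrees=True)
    O=np.array(o['tool_pos'])-C.apply([HD['dx'],0,HD['tip']])
    a=np.radians(DY); out=[]
    for v in([-.042,0,0],[.042,0,0]):
        E=O+C.apply(v); q=E[:2]-DC; out.append(np.round([(q@[np.cos(a),np.sin(a)]-S)*1000,(q@[-np.sin(a),np.cos(a)])*1000,(E[2]-.016)*1000],1))
    ct=np.degrees(np.arcsin(C.apply([1,0,0])[2])); c=C.apply([1,0,0])
    tr=-38-(out[0][0]-8*np.sin(np.radians(ct)))
    print('low edge',out[0],'far edge',out[1],'ct %.1f yaw %.1f travel %.1f'%(ct,np.degrees(np.arctan2(c[1],c[0])),tr),'F',np.round(o['force'],1),'op',round(o['opening'],4))
def swing(ct,travel,ze): go(*edge(-.038-travel/1000+.008*np.sin(np.radians(ct)),ze/1000,ct))
E
python3 - <<'E'
from h import *
ez(); swing(15,12,2.5); swing(8,12,2); swing(0,12,1)
E
```

```text
low edge [-46.2  -0.5   2.6] far edge [31.7 -0.2 34.1] ct 22.0 yaw 4.1 travel 11.2 F [6.1 3.1 1.2] op 0.036
target [ 0.4474 -0.2453  0.0342] [170.2   0.  -86.1] | total shift u [ 0.0016  0.0015 -0.0173] turn u [-0.0008  0.0195 -0.0005] rows>=0.8
target [ 0.4481 -0.2452  0.0293] [163.2   0.  -86.1] | total shift u [ 0.0044  0.0016 -0.037 ] turn u [-0.0022  0.0389 -0.0005] rows>=1.6
target [ 0.4482 -0.2452  0.023 ] [155.2   0.  -86.1] | total shift u [ 0.0047  0.0017 -0.062 ] turn u [-0.0037  0.061  -0.0006] rows>=2.6
```

Travel is about 11 mm at 6 N, as expected. I'll swing down in small steps, keeping the push.

Request:
send_rows --commands '[[1,[-0.004,0.001,-0.009],[0,0.01,0]],[1,[-0.004,0,-0.009],[0,0.01,0]]]'

```text
clock: 15.25
tool_pos: [0.4469, -0.2455, 0.0357]
orientation: [170.3, 0.3, -86.0]
force: [7.6, 0.1, -5.3]
opening: 0.0361
```

Run:
```python
from h import *
ez(); swing(8,12,2); snap('wrist','w14')
x,y,z=heldfit('w14',165,250,200,300)
k=(abs(y)<17)&(z<60)
for a in range(8,48,4):
    kk=k&(x>=a)&(x<a+4)
    if kk.sum(): print(a,kk.sum(),np.median(z[kk]).round(1),end='|')
```

```text
low edge [-48.5  -0.2   4. ] far edge [32.6 -0.1 25.9] ct 15.1 yaw 4.0 travel 12.6 F [ 7.6  0.1 -5.3] op 0.0361
target [ 0.4481 -0.2452  0.0293] [163.2   0.  -86.1] | total shift u [ 0.005   0.0011 -0.0258] turn u [-0.0021  0.0197 -0.0004] rows>=0.8
8 68 30.8|12 290 31.1|16 296 31.2|20 440 31.0|24 588 30.9|28 1187 26.1|32 1474 18.1|36 452 9.1|40 422 6.1|
```

Run:
```python
from h import *
a=cv2.imread('pics/w12.png')[150:300,200:310];b=cv2.imread('pics/w14.png')[150:300,200:310]
cv2.imwrite('pics/cmp.png',cv2.resize(np.hstack([a,b]),None,fx=3.4,fy=3.4,interpolation=cv2.INTER_NEAREST))
for f in('w11','w12','w14'):
    z=np.load(f'pics/{f}.npz')['z_map'][165:232:3,250]; print(f,np.round(z,3))
```

```text
w11 [0.242 0.244 0.246 0.249 0.146 0.144 0.143 0.143 0.146 0.    0.148 0.145
 0.143 0.141 0.14  0.138 0.137 0.134 0.133 0.132 0.131 0.133 0.135]
w12 [0.259 0.26  0.26  0.262 0.145 0.145 0.143 0.142 0.143 0.146 0.148 0.145
 0.143 0.141 0.14  0.138 0.137 0.134 0.133 0.132 0.132 0.133 0.134]
w14 [0.174 0.174 0.175 0.176 0.145 0.143 0.142 0.142 0.145 0.146 0.148 0.144
 0.143 0.141 0.139 0.137 0.137 0.134 0.132 0.131 0.131 0.133 0.133]
```

View pics/cmp.png

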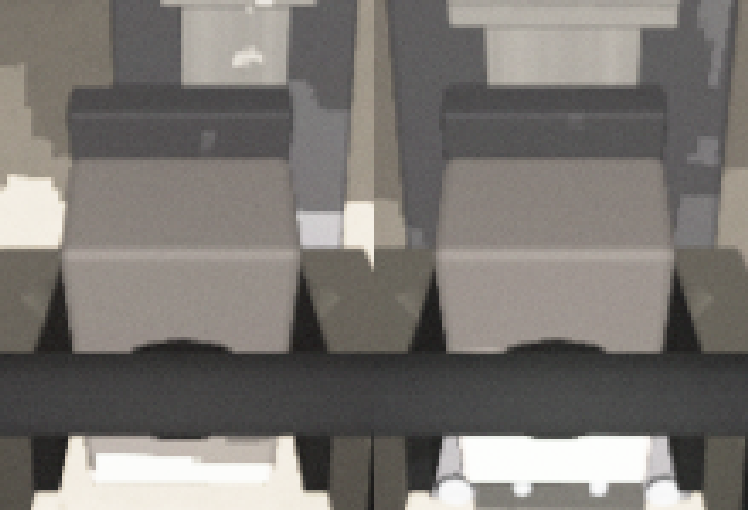

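No slip in the grip; the two views match. Continuing the swing.

Request:
send_rows --commands '[[1,[0,0,-0.015],[0,0.01,0]],[1,[0,0,-0.015],[-0.001,0.01,0]]]'

```text
clock: 15.5
tool_pos: [0.4509, -0.2457, 0.0295]
orientation: [163.1, 0.3, -85.9]
force: [5.8, 1.6, 1.2]
opening: 0.0356
```

Run:
```python
from h import *
ez(); swing(4,12,1.5);swing(0,12,1)
```

```text
low edge [-46.2  -0.8   2.4] far edge [37.  -0.6 13.9] ct 7.9 yaw 4.0 travel 9.3 F [5.8 1.6 1.2] op 0.0356
target [ 0.4483 -0.2452  0.0262] [159.2   0.  -86.1] | total shift u [-0.0105  0.0021 -0.0135] turn u [-0.0017  0.0107 -0.0005] rows>=0.5
target [ 0.4482 -0.2452  0.023 ] [155.2   0.  -86.1] | total shift u [-0.0107  0.0021 -0.0261] turn u [-0.0024  0.0217 -0.0004] rows>=0.9
```

The spring crept back to 9.3 mm travel, leaving the far end too close to the lip. I'll push back in before going lower.

Request:
send_rows --commands '[[1,[-0.014,0.002,0],[0,0,0]],[1,[-0.008,0.001,0],[0,0,0]]]'

```text
clock: 15.7
tool_pos: [0.4496, -0.2455, 0.0288]
orientation: [163.1, 0.2, -85.8]
force: [5.5, -0.3, 0.9]
opening: 0.0358
```

Run:
```python
from h import *
ez(); swing(4,12,1.5);swing(0,12,1)
```

```text
low edge [-47.4  -0.5   1.6] far edge [35.8 -0.1 13.2] ct 7.9 yaw 4.2 travel 10.5 F [ 5.5 -0.3  0.9] op 0.0358
target [ 0.4483 -0.2452  0.0262] [159.2   0.  -86.1] | total shift u [-0.0054  0.0011 -0.0107] turn u [-0.0014  0.0109 -0.0009] rows>=0.5
target [ 0.4482 -0.2452  0.023 ] [155.2   0.  -86.1] | total shift u [-0.0056  0.0011 -0.0233] turn u [-0.0022  0.022  -0.0009] rows>=0.9
```

Request:
send_rows --commands '[[1,[-0.016,0.001,0.002],[0,0,0]],[1,[-0.014,0.001,-0.008],[0,0.007,0]]]'

```text
clock: 15.9
tool_pos: [0.4463, -0.2454, 0.0283]
orientation: [161.1, 0.3, -85.7]
force: [10.3, 0.7, -0.7]
opening: 0.0358
```

Run:
```python
from h import *
ez(); swing(4,12,1.5);swing(0,12,1)
```

```text
low edge [-51.1  -0.3   2.4] far edge [32.5  0.3 11.1] ct 5.9 yaw 4.3 travel 13.9 F [10.3  0.7 -0.7] op 0.0358
target [ 0.4483 -0.2452  0.0262] [159.2   0.  -86.1] | total shift u [ 0.0078  0.0009 -0.0087] turn u [-0.0012  0.0053 -0.0012] rows>=0.2
target [ 0.4482 -0.2452  0.023 ] [155.2   0.  -86.1] | total shift u [ 0.0076  0.0008 -0.0213] turn u [-0.002   0.0164 -0.0012] rows>=0.7
```

Request:
send_rows --commands '[[1,[-0.004,0,-0.011],[-0.001,0.008,-0.0006]],[1,[-0.008,0,-0.011],[-0.001,0.008,-0.0006]]]'

```text
clock: 16.1
tool_pos: [0.4472, -0.2456, 0.0244]
orientation: [155.6, -0.1, -86.1]
force: [6.6, 2.2, 0.9]
opening: 0.0359
```

Run:
```python
from h import *
ez(); swing(0,12,0);snap('side','s15')
a=cv2.imread('pics/s15.png')[220:330,210:340];cv2.imwrite('pics/s15c.png',cv2.resize(a,None,fx=5,fy=5,interpolation=cv2.INTER_CUBIC))
snap('wrist','w15')
```

```text
low edge [-51.   -0.3   2.1] far edge [33.  -0.3  2.8] ct 0.4 yaw 3.9 travel 13.1 F [6.6 2.2 0.9] op 0.0359
target [ 0.4482 -0.2452  0.022 ] [155.2   0.  -86.1] | total shift u [ 0.004   0.0014 -0.0096] turn u [ 0.0002  0.0013 -0.0001] rows>=0.1
```

View pics/w15.png

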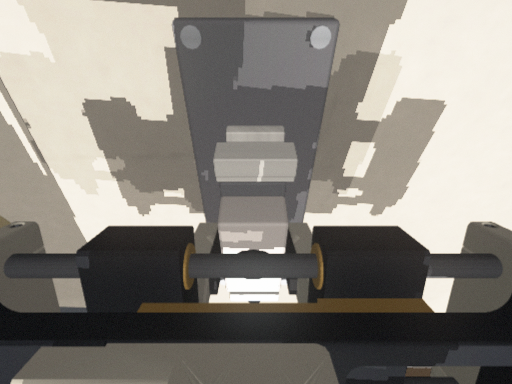

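The cartridge is now flat and below the lip level, with a visible gap between the foot end (250,200) and the lip (255,178). I'll lower the last 2 mm onto the rail while holding the push.

Request:
send_rows --commands '[[1,[-0.005,0.001,-0.009],[0,0.001,0]],[1,[-0.007,0.001,-0.006],[0,0,0]]]'

```text
clock: 16.4
tool_pos: [0.4481, -0.2455, 0.0219]
orientation: [155.4, -0.2, -85.8]
force: [5.5, 3.5, 17.1]
opening: 0.0353
```

Run:
```python
from h import *
ez(); swing(0,12,0)
```

```text
low edge [-50.1  -0.5  -0.2] far edge [33.9 -0.1  0.1] ct 0.2 yaw 4.2 travel 12.1 F [ 5.5  3.5 17.1] op 0.0353
target [ 0.4482 -0.2452  0.022 ] [155.2   0.  -86.1] | total shift u [0.0005 0.0014 0.0003] turn u [ 0.0006  0.0006 -0.0007] rows>=0.0
```

It's seated on the rail. I'll relax the downforce and let go.

Request:
send_rows --commands '[[1,[-0.004,0.001,0.002],[0,0,0]],[0.4,[-0.002,0,0],[0,0,0]],[0.4,[0,0,0],[0,0,0]],[0.4,[0,0,0],[0,0,0]]]'

```text
clock: 16.8
tool_pos: [0.4457, -0.2451, 0.0235]
orientation: [155.3, -0.2, -85.8]
force: [0.8, 0.2, 0.4]
opening: 0.0507
```

Run:
```python
from h import *
ez(); snap('side','s16');snap('wrist','w16');snap('scene','c16')
a=cv2.imread('pics/s16.png')[230:330,210:340];b=cv2.imread('pics/w16.png')[100:300,180:330]
cv2.imwrite('pics/s16c.png',np.hstack([cv2.resize(a,(468,360)),cv2.resize(b,(300,360))]))
```

```text
low edge [-52.6   0.1   1.4] far edge [31.4  0.5  1.6] ct 0.1 yaw 4.2 travel 14.6 F [0.8 0.2 0.4] op 0.0507
```

View pics/s16c.png

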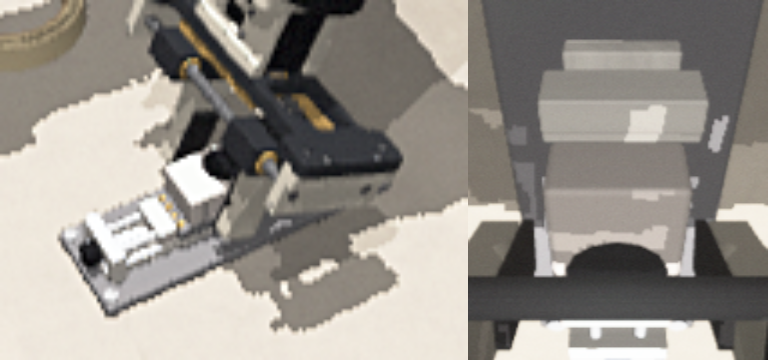

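The foot end has gone under the lip. I'll withdraw along the tool axis and check.

Request:
send_rows --commands '[[0.4,[0.034,0.002,0.073],[0,0,0]],[0.4,[0.05,0.003,0.11],[0,0,0]],[0.4,[0.05,0.003,0.11],[0,0,0]],[0.4,[0,0,0.16],[0,-0.01,0]],[0.4,[0,0,0.16],[0,-0.02,0]],[0.4,[-0.02,0,0.1],[0,-0.02,0]],[0.4,[0,0,0],[0,0,0]]]'

```text
clock: 17.65
tool_pos: [0.4725, -0.2432, 0.2054]
orientation: [173.3, -1.5, -86.1]
force: [1.0, -0.0, -0.1]
opening: 0.0528
```

```bash
cat > chk.py <<'E'
from h import *
import sys
f=sys.argv[1]
s=np.load(f'pics/{f}.npz'); W=cloud(s)
a=np.radians(DY); q=W[...,:2]-DC; X=(q@[np.cos(a),np.sin(a)])*1000-S*1000; Y=(q@[-np.sin(a),np.cos(a)])*1000; Z=W[...,2]*1000-16
k=(abs(X)<60)&(abs(Y)<12)&(Z<40)&(Z>-12)
for x in np.arange(-60,58,2):
    kk=k&(X>=x)&(X<x+2)
    if kk.sum(): print(x,kk.sum(),np.median(Z[kk]).round(1),end=' | ')
t=(abs(X)<60)&(abs(Y)<30)&(Z>27)&(Z<36)
if t.sum():
    print('\ntop X',np.percentile(X[t],[.5,99.5]).round(1),'Y',np.percentile(Y[t],[.5,99.5]).round(1),'rect',cv2.minAreaRect(np.stack([X[t],Y[t]],-1).astype(np.float32)))
    g=s['color'].astype(int).sum(-1); 
    A=np.c_[X[t],Y[t],np.ones(t.sum())]; print('plane',np.linalg.lstsq(A,Z[t],rcond=None)[0].round(4))
E
python3 - <<'E'
from h import *
log(); snap('wrist','w17')
E
python3 chk.py w17; python3 chk.py c16|tail -2
```

```text
[ -4.2  11.2 -16.5   2.6 -68.7  97. ] [ 0.4725 -0.2432  0.2054] [173.3  -1.5 -86.1] [ 1.  -0.  -0.1] 0.0528
-60 8 8.2 | -58 10 8.7 | -56 3 9.6 | -54 18 12.3 | -52 27 12.0 | -50 26 12.1 | -48 21 11.5 | -46 29 11.7 | -44 22 11.7 | -34 19 29.6 | -32 27 30.1 | -30 29 30.4 | -28 23 30.1 | -26 33 30.6 | -24 24 30.1 | -22 30 30.3 | -20 25 30.4 | -18 36 30.4 | -16 21 30.3 | -14 29 30.3 | -12 28 32.0 | -10 26 32.0 | -8 31 32.2 | -6 27 32.3 | -4 32 32.3 | -2 29 32.1 | 0 36 32.5 | 2 28 32.1 | 4 33 32.3 | 6 30 32.1 | 8 34 32.2 | 10 36 31.9 | 12 37 30.7 | 14 36 30.1 | 16 26 30.3 | 18 40 30.1 | 20 25 30.5 | 22 35 30.2 | 24 37 29.8 | 26 26 30.6 | 28 37 30.2 | 30 36 30.1 | 32 74 27.9 | 34 66 14.2 | 36 18 13.9 | 38 21 14.3 | 40 37 14.3 | 42 20 16.3 | 44 39 16.2 | 46 38 16.0 | 48 23 16.6 | 50 39 16.2 | 52 77 9.9 | 54 30 -0.5 | 56 36 0.1 | 
top X [-33.2  33.9] Y [-16.6  18.9] rect ((0.19303131103515625, 1.1325340270996094), (35.984989166259766, 67.54173278808594), 89.18092346191406)
plane [-7.80000e-03 -2.50000e-03  3.06329e+01]
top X [-33.7  33.8] Y [-28.1  28.8] rect ((-3.1198768615722656, 4.913433074951172), (72.4820785522461, 55.23135757446289), 23.082033157348633)
plane [1.04000e-02 3.30000e-03 3.05573e+01]
```

View pics/w17.png

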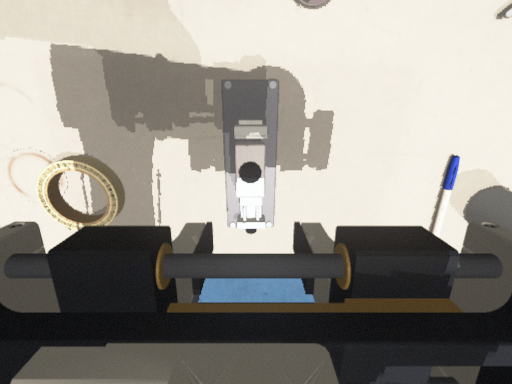

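Docked: block centre at x=0.2 mm, y=1.1 mm from home, top flat at 30.3 mm, foot under the lip. Next is the bar cartridge, again with the narrow opening.

Run:
```python
from h import *
p,Rt=held(BO,SY,30); go(p+[0,0,.08],Rt)
```

```text
target [ 0.6751 -0.0273  0.1306] [-175.   -0.  -83.] | total shift u [ 0.8098  0.8629 -0.292 ] turn u [ 0.0072 -0.0327  0.009 ] rows>=6.1
```

Request:
send_rows --commands '[[0.36,[0.08,0.09,0],[0.001,-0.004,0.001]],[0.36,[0.11,0.115,0],[0.001,-0.004,0.001]],[0.36,[0.11,0.115,0],[0.001,-0.004,0.001]],[0.36,[0.11,0.115,0],[0.001,-0.004,0.001]],[0.36,[0.11,0.115,-0.04],[0.001,-0.004,0.001]],[0.36,[0.11,0.115,-0.06],[0.001,-0.004,0.001]],[0.36,[0.11,0.115,-0.06],[0.001,-0.004,0.001]],[0.36,[0.06,0.08,-0.06],[0,-0.004,0.001]],[0.36,[0,0,0],[0,0,0]],[0.36,[0,0,0],[0,0,0]]]'

```text
clock: 18.7
tool_pos: [0.6737, -0.0189, 0.1303]
orientation: [-176.8, 0.0, -83.4]
force: [1.0, -1.4, 0.3]
opening: 0.0558
```

```bash
python3 - <<'E'
from h import *
log(); p,Rt=held(BO,SY,30); go(p+[0,0,.05],Rt); snap('wrist','w18')
E
sed -i "s/('w10',)/('w18',)/; s/\[.68,-.04\]/[.67,-.03]/" fit.py; python3 fit.py|tail -1
```

```text
[ 15.2  22.7  -9.6   0.5 -54.6  81.2] [ 0.6737 -0.0189  0.1303] [-176.8    0.   -83.4] [ 1.  -1.4  0.3] 0.0558
target [ 0.6751 -0.0273  0.1006] [-175.   -0.  -83.] | total shift u [ 0.0055 -0.0336 -0.1187] turn u [ 0.0005 -0.0051  0.001 ] rows>=0.6
w18 bar n [-0.491 -0.056  0.869] tilt 29.6 az 6.5 rect [36.1 68.2] 82.7 ctr [ 0.6679 -0.0275  0.073 ] tag [ 0.6663 -0.028   0.0744] 278 1876
```

View pics/w18.png

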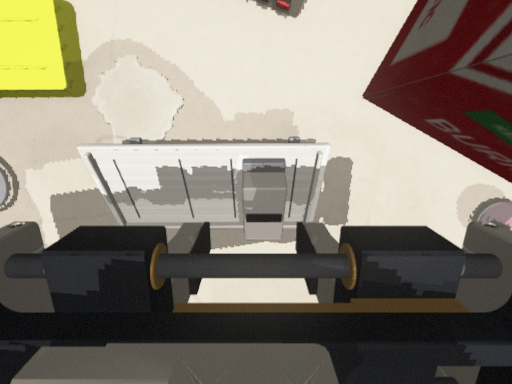

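The bar cartridge is at (265,200), about 8 mm to the right of the jaw centre. I'll centre, then descend.

Request:
send_rows --commands '[[0.36,[0.005,-0.034,-0.03],[0.0005,-0.005,0.001]],[0.36,[0,0,-0.06],[0,0,0]],[0.36,[0,0,0],[0,0,0]],[0.36,[0,0,0],[0,0,0]]]'

```text
clock: 19.15
tool_pos: [0.6737, -0.0303, 0.1065]
orientation: [-175.2, -0.0, -83.2]
force: [-0.5, 0.2, 0.7]
opening: 0.0559
```

Run:
```python
from h import *
log(); p,Rt=held(origin([.6675,-.0278,.0727]),SY,30); go(p,Rt)
```

```text
[ 14.3  23.1 -12.7   0.8 -49.5  82. ] [ 0.6737 -0.0303  0.1065] [-175.2   -0.   -83.2] [-0.5  0.2  0.7] 0.0559
target [ 0.6755 -0.0268  0.0508] [-175.   -0.  -83.] | total shift u [ 0.0071  0.014  -0.223 ] turn u [ 0.0001 -0.0006  0.0006] rows>=1.1
```

Request:
send_rows --commands '[[0.36,[0.007,0.012,-0.04],[0,-0.0005,0.0005]],[0.36,[0,0,-0.08],[0,0,0]],[0.36,[0,0,-0.06],[0,0,0]],[0.36,[0,0,0],[0,0,0]]]'

```text
clock: 19.55
tool_pos: [0.677, -0.0268, 0.0612]
orientation: [-174.8, -0.0, -83.0]
force: [0.6, 0.5, -0.5]
opening: 0.0559
```

Run:
```python
from h import *
log(); p,Rt=held(origin([.6675,-.0278,.0727]),SY,30); go(p,Rt)
```

```text
[ 14.6  25.9 -15.1   1.  -43.8  81.7] [ 0.677  -0.0268  0.0612] [-174.8   -0.   -83. ] [ 0.6  0.5 -0.5] 0.0559
target [ 0.6755 -0.0268  0.0508] [-175.   -0.  -83.] | total shift u [-0.0063 -0.0001 -0.0418] turn u [-0.      0.0004  0.0001] rows>=0.2
```

Request:
send_rows --commands '[[0.36,[-0.005,0,-0.03],[0,0,0]],[0.36,[0,0,-0.01],[0,0,0]],[0.36,[0,0,0],[0,0,0]],[1,[0,0,0],[0,0,0]],[1,[0,0,0],[0,0,0]],[1,[0,0,0],[0,0,0]],[1,[0,0,0],[0,0,0]]]'

```text
clock: 20.25
tool_pos: [0.6775, -0.0262, 0.0532]
orientation: [-174.6, -0.0, -83.0]
force: [0.7, 0.1, -1.6]
opening: 0.0359
```

Run:
```python
from h import *
log(); p,Rt=held(origin([.6675,-.0278,.0727]),SY,30); go(p,Rt)
```

```text
[ 14.6  26.4 -15.7   1.1 -42.6  81.6] [ 0.6775 -0.0262  0.0532] [-174.6   -0.   -83. ] [ 0.7  0.1 -1.6] 0.0359
target [ 0.6755 -0.0268  0.0508] [-175.   -0.  -83.] | total shift u [-0.0083 -0.0026 -0.0098] turn u [-0.0001  0.001  -0.    ] rows>=0.1
```

Request:
send_rows --commands '[[1,[0,0,0.06],[0,0,0]],[1,[0,0,0.12],[0,0,0]],[1,[-0.02,0.02,0.12],[0,0.005,0]],[1,[-0.05,0.06,0.08],[0,0.008,0]],[1,[0,0,0],[0,0,0]]]'

```text
clock: 20.75
tool_pos: [0.6569, -0.0064, 0.1496]
orientation: [-179.7, 0.6, -83.1]
force: [0.5, -0.5, -2.0]
opening: 0.0356
```

Run:
```python
from h import *
from kin2 import ik
log(); T=[.4445,.208,.004]
h=dict(dx=-.001,tip=.0075,rel=24.6)
p,Rt=held(T,-10,0,**h); print(ik(p,Rt,[15,25,-25,5,-65,70])); go(p+[0,0,.06],Rt); go(p,Rt)
```

```text
[ 16.1  21.9  -7.5  -0.6 -60.2  81.1] [ 0.6569 -0.0064  0.1496] [-179.7    0.6  -83.1] [ 0.5 -0.5 -2. ] 0.0356
(array([ 33.71788203,  30.33103802, -13.17610599, -18.36541276,
       -65.93685062,  56.70436581]), np.float64(1.2452143861121517e-21))
target [0.4435 0.2082 0.0715] [ 155.4    0.  -100. ] | total shift u [-0.8534  0.8584 -0.3124] turn u [ 0.0003  0.0694 -0.0458] rows>=6.3
target [0.4435 0.2082 0.0115] [ 155.4    0.  -100. ] | total shift u [-0.8534  0.8584 -0.5524] turn u [ 0.0003  0.0694 -0.0458] rows>=6.7
```

Request:
send_rows --commands '[[1,[-0.08,0.08,0],[0,0.0077,-0.005]],[1,[-0.098,0.098,0],[0,0.0077,-0.005]],[1,[-0.098,0.098,0],[0,0.0077,-0.005]],[1,[-0.098,0.098,-0.01],[0,0.0077,-0.005]],[1,[-0.098,0.098,-0.01],[0,0.0077,-0.005]],[1,[-0.098,0.098,-0.02],[0,0.0077,-0.005]],[1,[-0.098,0.098,-0.02],[0,0.0077,-0.005]],[1,[-0.098,0.098,-0.02],[0,0.0077,-0.005]],[1,[-0.08,0.08,-0.02],[0,0.0077,-0.005]],[1,[0,0,0],[0,0,0]],[1,[0,0,0],[0,0,0]]]'

```text
clock: 21.85
tool_pos: [0.4351, 0.209, 0.1159]
orientation: [154.6, -0.5, -100.6]
force: [-0.2, -0.7, -2.2]
opening: 0.036
```

Run:
```python
from h import *
log(); T=[.4445,.208,.004]
h=dict(dx=-.001,tip=.0075,rel=24.6)
p,Rt=held(T,-10,0,**h); go(p+[0,0,.05],Rt); go(p,Rt); snap('wrist','w20')
```

```text
[ 34.1  22.8  -9.3 -17.7 -77.4  52.1] [0.4351 0.209  0.1159] [ 154.6   -0.5 -100.6] [-0.2 -0.7 -2.2] 0.036
target [0.4435 0.2082 0.0615] [ 155.4    0.  -100. ] | total shift u [ 0.0335 -0.0034 -0.2177] turn u [ 0.0009 -0.0024  0.0018] rows>=1.1
target [0.4435 0.2082 0.0115] [ 155.4    0.  -100. ] | total shift u [ 0.0335 -0.0034 -0.4177] turn u [ 0.0009 -0.0024  0.0018] rows>=2.1
```

View pics/w20.png

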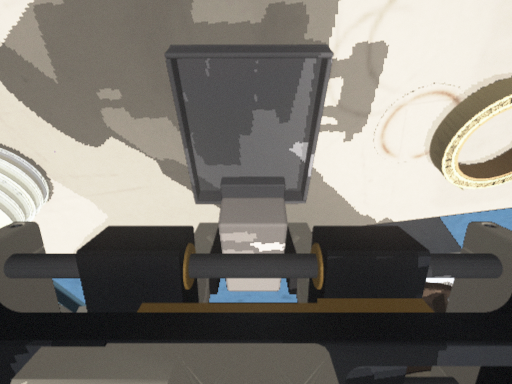

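The tray is straight and centred below (165–335 across). I'll descend.

Request:
send_rows --commands '[[1,[0.017,-0.002,-0.08],[0.0005,-0.001,0.0009]],[1,[0.016,-0.001,-0.1],[0.0004,-0.001,0.0009]],[1,[0,0,-0.08],[0,0,0]],[1,[0,0,-0.06],[0,0,0]],[1,[0,0,0],[0,0,0]],[1,[0,0,0],[0,0,0]]]'

```text
clock: 22.5
tool_pos: [0.4482, 0.204, 0.0344]
orientation: [155.8, 0.2, -100.1]
force: [0.0, -0.1, -0.7]
opening: 0.0356
```

Run:
```python
from h import *
log(); T=[.4445,.208,.004]
h=dict(dx=-.001,tip=.0075,rel=24.6)
p,Rt=held(T,-10,0,**h); go(p,Rt)
```

```text
[ 33.3  28.5 -12.5 -17.8 -68.   56.1] [0.4482 0.204  0.0344] [ 155.8    0.2 -100.1] [ 0.  -0.1 -0.7] 0.0356
target [0.4435 0.2082 0.0115] [ 155.4    0.  -100. ] | total shift u [-0.0189  0.0166 -0.0916] turn u [-0.0003  0.0012  0.0002] rows>=0.5
```

Request:
send_rows --commands '[[1,[-0.016,0.015,-0.04],[0,0.001,0]],[1,[0,0,-0.035],[0,0,0]],[1,[0,0,-0.01],[0,0,0]],[1,[0,0,-0.004],[0,0,0]]]'

```text
clock: 22.9
tool_pos: [0.4456, 0.2083, 0.0126]
orientation: [155.7, 0.3, -100.1]
force: [0.1, 0.2, -1.7]
opening: 0.036
```

Run:
```python
from h import *
log(); T=[.4445,.208,.004]
h=dict(dx=-.001,tip=.0075,rel=24.6)
p,Rt=held(T,-10,0,**h); go(p,Rt)
```

```text
[ 33.6  30.1 -13.2 -18.4 -65.8  56.8] [0.4456 0.2083 0.0126] [ 155.7    0.3 -100.1] [ 0.1  0.2 -1.7] 0.036
target [0.4435 0.2082 0.0115] [ 155.4    0.  -100. ] | total shift u [-0.0084 -0.0004 -0.0043] turn u [-0.0006  0.0008  0.0003] rows>=0.0
```

Request:
send_rows --commands '[[1,[0,0,-0.005],[0,0.0007,0]],[1,[0,0,-0.003],[0,0,0]],[0.4,[0,0,0],[0,0,0]],[0.4,[0,0,0],[0,0,0]],[0.4,[0,0,0],[0,0,0]]]'

```text
clock: 23.4
tool_pos: [0.4463, 0.2087, 0.0129]
orientation: [155.4, 0.3, -100.0]
force: [-0.6, -0.7, -0.2]
opening: 0.0509
```

Request:
send_rows --commands '[[0.4,[0.033,-0.006,0.073],[0,0,0]],[0.4,[0.05,-0.009,0.11],[0,0,0]],[0.4,[0.05,-0.009,0.11],[0,0,0]],[0.4,[0.02,-0.004,0.15],[0,-0.01,0]],[0.4,[0,-0.05,0.15],[0,-0.02,0]],[0.4,[0,-0.08,0.1],[0,-0.02,0]],[0.4,[0,0,0],[0,0,0]]]'

```text
clock: 24.1
tool_pos: [0.4861, 0.1672, 0.1909]
orientation: [173.7, 3.3, -99.6]
force: [0.3, 0.9, 0.5]
opening: 0.0526
```

```bash
python3 - <<'E'
from h import *
log(); snap('wrist','w21'); snap('scene','c21'); snap('side','s21')
s=np.load('pics/w21.npz'); W=cloud(s)
for f in('w21','s21','c21'):
    W=cloud(np.load(f'pics/{f}.npz'))
    m=(abs(W[...,0]-.4445)<.06)&(abs(W[...,1]-.208)<.045)
    t=m&(W[...,2]>.028)&(W[...,2]<.05)
    if t.sum()>20:
        P=W[t]; print(f,cv2.minAreaRect(P[:,:2].astype(np.float32)*1000),'z',np.median(P[:,2]).round(4),'slope',np.linalg.lstsq(np.c_[P[:,:2],np.ones(len(P))],P[:,2],rcond=None)[0].round(3))
E
python3 chk.py c21|tail -2;python3 chk.py s21|tail -2
```

```text
[ 35.4   9.7 -16.3  -7.5 -66.3  48.4] [0.4861 0.1672 0.1909] [173.7   3.3 -99.6] [0.3 0.9 0.5] 0.0526
w21 ((446.32037353515625, 209.56472778320312), (35.75190734863281, 68.40057373046875), 79.93826293945312) z 0.0339 slope [-0.01   0.001  0.038]
s21 ((444.24359130859375, 206.30645751953125), (39.82264709472656, 67.37318420410156), 81.6779556274414) z 0.0342 slope [0.013 0.047 0.019]
c21 ((445.6268310546875, 207.2711181640625), (38.266456604003906, 68.01724243164062), 80.10285949707031) z 0.0336 slope [0.011 0.033 0.022]
top X [-33.1  33.1] Y [-17.6  18.2] rect ((-0.035137176513671875, 0.36148834228515625), (36.28392791748047, 67.80610656738281), 89.56896209716797)
plane [4.80000e-03 8.00000e-04 3.02373e+01]
top X [-34.9  31.8] Y [-19.4  17.6] rect ((-1.09619140625, -0.43260765075683594), (68.50617980957031, 38.39699172973633), 0.17740803956985474)
plane [1.8000e-03 1.7900e-02 3.1171e+01]
```

View pics/s21.png

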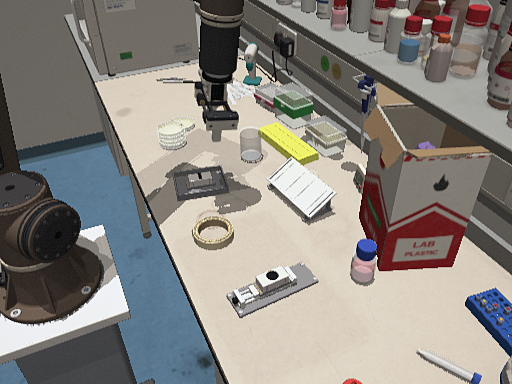

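View pics/w21.png

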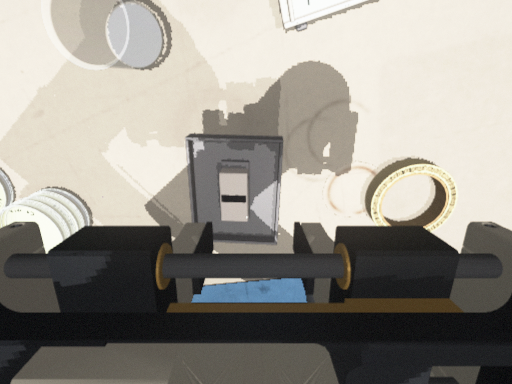

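Both cartridges are in place, with the bar one flat in the tray at (233,193) in the wrist view. The tape, bottle and beaker look unmoved in the side view, and the arm is clear. Handing in.

```bash
python3 -c "
from plant import order
print(order.close_job())"
```

```text
the job is handed in; nothing more can be done
None
```

Both cartridges are placed and I handed the job in at about 24 s of the 54 s allowed. No verdict was reported.

**Round tag (dock):** I pushed it low end first against the slider to about 12–14 mm travel, swung it down past the hook and released it. The spring then slid the foot under the lip.
- My last checks put it within about 1 mm of home along the dock and from -0.4 to +1.1 mm sideways, depending on the camera.
- Its top is flat at about 30 mm above the rail.
- The highest readings on the wrist were about 10 N along the push and 17 N downward as it seated. Readings were only taken every few rows, so a brief peak could have been missed.

**Bar tag (tray):** It lies flat on the tray floor, its top at 34 mm, within about 2 mm of the tray's middle and aligned with it.

**Bystanders:** The tape, bottle and beaker look unmoved by eye in the side view. I did not measure them. The arm was well clear of everything at the end.

**What went wrong:**
- **Forward lean:** The first approach, leaning 30° forward, ran into a wrist singularity. I switched to a nearly upright grasp.
- **Pinched rim:** On the first close, one finger came down outside the stand's side rim and pinched it. That dragged the round cartridge about 22 mm sideways, with 31 N on the wrist. I released it, moved it back and regripped with a narrower opening.
- **Near the lip:** During the swing the slider crept back to about 9 mm travel with the far end close to the lip. I pushed it in again before going lower, and it briefly got close to the slider's solid stop.

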